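# Charge the deburring tumbler and hold its panel home

## Robot

A 7-joint arm with a two-finger parallel gripper is mounted at the origin on the work surface. World frame = base frame: x ahead of the robot, y to its left, z up, the work surface at z = 0. Lengths are in m, angles in rad, forces in N, time in s.
With the tool pointing down it reaches from about 0.4 to 0.75 m from the base axis. Payload 19.5 kg.
Tool frame: the origin (TCP) lies midway between the tips of the shut fingers; the grasp point (between the pads) lies 19 mm behind it; x points along the fingers, y is the direction in which the jaws open and shut, and the axes are right-handed (so a half turn about x gives the same grasp; the last joint's range is limited). The gripper opens to 85 mm and grips with 20 to 120 N. Pads are 22 mm wide; open, the fingers measure 114 mm over their backs; the gripper's body (76 mm by 85 mm) begins 54 mm behind the grasp point. The pads swing forward as they close: fully open they stand 13 mm farther back than shut.
Start: joints at [1.162, 0.707, -0.028, 1.485, 0.022, 0.951, -0.075], TCP at [0.206, -0.537, 0.231] pointing down, gripper open.
Joint ranges: [-2.71, 2.71], [-0.32, 2.16], [-1.57, 1.52], [0, 2.45], [-1.46, 4.6], [0, 2.02], [-2.83, 2.83]. Speed limits (rad/s): [1.89, 1.89, 2.57, 2.57, 3.01, 3.01, 3.01].

## Interface

Orientations are given as [roll, pitch, yaw] about the fixed x, y, z axes, in that order (R = Rz(yaw) Ry(pitch) Rx(roll)).
In Python, from bench import get_obs, snapshot, camera_model, hand_in gives the robot as it stands. The module is installed in compiled form; this text tells all that it offers.
- The arm moves only by the shell command python3 -m creep 'ROWS' [FORCE]. ROWS is text: rows parted by semicolons, each of 5 numbers parted by spaces: the finger opening in cm, from 0 to 8.54, then the shift along the tool's x, y, z in cm, then the turn about the tool's x in rad. A call has 1 to 5 rows; each row is the pose to reach, as a shift and turn from the pose measured when the call began, along the tool's axes at that moment; what a row does not reach only later rows make up. A row lasts 1/8 s, in which the tool goes at most 62.5 mm and 10.7 degrees, less where a joint would pass 70% of its speed; a pose out of reach is approached as far as the arm can. A call with a gripper value outside its range is refused whole. The fingers move at their own pace and stop on an object; FORCE is the grip in N (left out, the last holds). Time passes only in rows, so rows that repeat a pose let the fingers close. It gives the time, the measured TCP pose, the force and the opening at its end, in the units of the state.
- get_obs(): the state, without advancing time (a new reading comes with each control period).
- snapshot(name): name is "side" or "top" or "wrist"; returns the picture (384x512x3 uint8, red, green, blue); there is no depth.
- camera_model(name): a dict with "mtx" (3x3 intrinsics, pixels), "distortion" ([k1, k2, p1, p2, k3] as OpenCV has them; the pictures are not rectified), "extrinsics" (4x4, takes a point from camera to world coordinates); the wrist camera has in their place "tool_from_camera" (4x4, takes a point from camera to tool coordinates, whose origin is the TCP and whose axes are the tool frame's). Camera axes: x right, y down, z forward; pixel columns grow to the right and rows downward; lengths in m; the calibration is good to about 2 mm. A picture is of the moment at which its call begins: read the wrist's pose just before it. camera_model takes no time and is no camera call.
- hand_in(): hands the job in, once; it reports no verdict.
The state is a dict: "time_s": time; "joint_pos": joint angles; "dq": joint speeds; "tau": joint torques, N m; "eef_pos": TCP position; "tcp_rot": TCP orientation; "force": force on the tool from outside, world axes, zero at the start; "moment": the same for the moment, N m; "width": finger opening in m.
Only numpy, scipy, OpenCV 4.12 (cv2) and the standard library are available. Lean on these libraries where they do the work, as an engineer would, in place of code of your own. Each camera call takes 0.05 s, during which the arm holds its last target.

## Task

Charge the tumbler: pour all six ceramic balls from the scoop cup into the open tub and stand the empty cup upright on the bench again, then slide the cover fully shut over the tub. Only once it is shut, turn the panel's quarter-turn fastener clockwise until its yellow slot lines up with the two yellow marks, then press the panel home against the frame and finish while still holding it pressed down. Leave the oil bottle, hammer and steel offcut where they are.

Things in the scene. Friction and masses are not known exactly. Their poses are not given: they have to be found in the camera images.
- tumbler: red bench-top deburring tumbler, fixed, 190 (x) x 360 (y) x 110 mm high, rails to 123 mm. Origin on the bench under the centre of its open tub; x points away from the robot at yaw 0, y from the tub towards the motor housing (body spans y -80 to +280 mm). The tub opening is 130 x 130 mm centred on the origin, rim at 110 mm, floor at 31 mm
- tub_floor (a point): centre of the tub's floor
- cover (a joint): sliding cover of the tub (aluminium, 164 x 150 mm), m: 0 = fully shut over the tub (end stop), grows along tumbler +y to 0.195; at the start it stands open over the motor housing. Slides with about 2 N of friction and stays where left; the panel and fastener ride on it, so it can be moved by the fastener
- panel: grey access panel 140 x 130 x 6 mm in the cover, floating on a black seal. Origin at the centre of its underside. It stands 8 mm proud of the cover frame (origin 125 mm above the bench); pressed home against the frame its origin is at 117 mm. Springy: starts to sink at about 1 N, home at about 6 N, rises again when let go
- fastener (a joint): quarter-turn fastener at the centre of the panel, rad: 0 = yellow slot in line with the two yellow marks on the panel (along tumbler x); positive = counter-clockwise from above. Starts positive, so turn it clockwise. Turns from -0.6 to 1.65 against about 0.1 N m, stays where left; 0 is not a stop
- fastener_grip (a point): on the fastener's axis, at the height to grip (28 mm above the panel's origin, 153 mm above the bench while the panel is up). The black grip bar is 44 mm long (this point's x, along the slot), 14 mm thick (y) and 26 mm tall, its top 10 mm above this point; under the bar is a round steel head of 54 mm diameter, its top 16 mm below this point
- cup: aluminium scoop-shaped cup, loose, about 250 g with its balls. Origin under the middle of its floor, x towards its pouring lip. Box 60 mm wide, 50 mm high, back wall at x -41 mm, side walls to x +81 mm; floor flat to x +40 mm, then a front ramp of 43 degrees rises to the lip at x 78 mm, z 38 mm. Blue handle bar straight back from the back wall: x -40 to -125 mm, 14 mm wide (y), z 32 to 50 mm. Tipped nose-down about 65 degrees the balls roll out over the lip
- ball0_center (a point): centre of a white ceramic ball, 22 mm diameter, 14 g, one of six; starts in the cup
- ball1_center (a point): centre of a white ceramic ball, 22 mm diameter, 14 g, one of six; starts in the cup
- ball2_center (a point): centre of a white ceramic ball, 22 mm diameter, 14 g, one of six; starts in the cup
- ball3_center (a point): centre of a white ceramic ball, 22 mm diameter, 14 g, one of six; starts in the cup
- ball4_center (a point): centre of a white ceramic ball, 22 mm diameter, 14 g, one of six; starts in the cup
- ball5_center (a point): centre of a white ceramic ball, 22 mm diameter, 14 g, one of six; starts in the cup
- oil: yellow oil bottle with red cap, 56 mm diameter, 150 mm tall, bystander; origin under its base
- hammer: hammer lying on the bench, wooden handle, bystander
- offcut: steel flat-bar offcut 50 x 120 x 12 mm, bystander; origin under its middle

How it is judged:
On the way, in this order (a step that is already met when the one before it is completed fails the run):
1. all six balls are in the tub, the cover still open (horizontal distance between each of ball0_center, ball1_center, ball2_center, ball3_center, ball4_center, ball5_center and tub_floor below 0.08 m and height (world z) of each of ball0_center, ball1_center, ball2_center, ball3_center, ball4_center, ball5_center below 0.09 m and value of joint cover above 0.05 m), for 0.2 s.
2. the cup stands on the bench again and the cover is fully shut over the tub (horizontal distance between each of ball0_center, ball1_center, ball2_center, ball3_center, ball4_center, ball5_center and tub_floor below 0.08 m and height (world z) of each of ball0_center, ball1_center, ball2_center, ball3_center, ball4_center, ball5_center below 0.09 m and value of joint cover below 0.008 m and height (world z) of cup below 0.008 m and angle between cup's own z axis and vertical below 0.12 rad), for 0.1 s.
3. with the cover shut, the fastener's slot is in line with the marks (horizontal distance between each of ball0_center, ball1_center, ball2_center, ball3_center, ball4_center, ball5_center and tub_floor below 0.08 m and height (world z) of each of ball0_center, ball1_center, ball2_center, ball3_center, ball4_center, ball5_center below 0.09 m and value of joint cover below 0.008 m and value of joint fastener between -0.15 and 0.15 rad), for 0.2 s.
At the end, for the whole second after the job is handed in: All six balls lie in the tub; the cover is within 8 mm of its stop; the fastener is within 0.15 rad of the marks; the robot presses on the panel or its fastener with over 3 N and the panel is within 2.5 mm of the frame; the cup stands upright on the bench, untouched (all of step 3 and z of panel in the frame of tumbler below 0.1195 m and contact force between any of the fingers, the arm and panel above 3 N and height (world z) of cup below 0.008 m and angle between cup's own z axis and vertical below 0.12 rad and linear speed of cup below 0.02 m/s and contact force between each of the fingers, the arm and cup below 0.1 N); the arm keeps its last pose, push and grip.
It fails at once if the oil is moved more than 30 mm (distance of oil from where it was at the start of the episode above 0.03 m).
It fails at once if the hammer is moved more than 30 mm (distance of hammer from where it was at the start of the episode above 0.03 m).
It fails at once if the offcut is moved more than 30 mm (distance of offcut from where it was at the start of the episode above 0.03 m).
It also fails if it takes over 64 s, if anything falls off the work surface, if the arm or the gripper's body presses on something with over 40 N, if the wrist force passes 120 N, or if a joint passes its speed limit or range.

## Working session

There is one attempt and no reset: what is moved stays moved. The work goes in short steps, Python scripts to look and compute and a shell command to move; the robot and the scene stay as the last step left them, time stands still between calls to the robot, and variables do not carry over. Pictures are saved under pics/ and viewed, and the job is handed in when it is done.

```bash
ls; mkdir -p pics; python3 - <<'E'
from bench import *
import cv2
o=get_obs()
for k,v in o.items(): print(k,v)
for n in ("side","top","wrist"):
    im=snapshot(n); cv2.imwrite(f"pics/{n}0.png",im[:,:,::-1])
    print(n,camera_model(n))
print(get_obs()["time_s"])
E
```

```text
pics
time_s 0.0
joint_pos [ 1.16228726  0.70705423 -0.02762473  1.48497002  0.02199165  0.95089592
 -0.07549121]
dq [-1.06885945e-03  1.69468839e-04 -1.24241702e-05  6.54185880e-04
 -5.96084150e-04 -7.15616159e-04  6.99223709e-04]
tau [-8.34047496e-04 -8.83225465e+01  1.23452358e+00 -2.36170810e+01
  1.69876049e-02  6.50023532e-03  9.61082861e-06]
eef_pos [ 0.20613387 -0.53651622  0.23086222]
tcp_rot [-1.55131001  1.56977084  1.95710112]
force [-0.02311115  0.01325276  0.18369069]
moment [ 0.06052902  0.01181353 -0.01464596]
width 0.08530123637094195
side {'mtx': array([[405.91465898,   0.        , 248.741524  ],
       [  0.        , 405.91465898, 197.6671984 ],
       [  0.        ,   0.        ,   1.        ]]), 'distortion': array([-0.11310469,  0.        ,  0.        ,  0.        ,  0.        ]), 'extrinsics': array([[-0.85896893, -0.36422072,  0.35988281,  0.25065316],
       [-0.51195903,  0.62243936, -0.5920027 ,  0.45464831],
       [-0.00838558, -0.69275718, -0.72112216,  0.75618653],
       [ 0.        ,  0.        ,  0.        ,  1.        ]])}
top {'mtx': array([[479.970
[... 507 characters left out ...]
.00000000e+00,  0.00000000e+00,  0.00000000e+00,
         1.00000000e+00]])}
wrist {'mtx': array([[268.84784918,   0.        , 253.44191968],
       [  0.        , 268.84784918, 192.06967702],
       [  0.        ,   0.        ,   1.        ]]), 'distortion': array([-0.00155355,  0.        ,  0.        ,  0.        ,  0.        ]), 'tool_from_camera': array([[ 2.81538835e-04, -2.77086626e-01,  9.60844900e-01,
        -1.43201507e-01],
       [ 9.99998700e-01,  1.60358792e-03,  1.69428279e-04,
        -5.77025296e-04],
       [-1.58774559e-03,  9.60843603e-01,  2.77086717e-01,
        -6.89920459e-02],
       [ 0.00000000e+00,  0.00000000e+00,  0.00000000e+00,
         1.00000000e+00]])}
0.15
```

View pics/side0.png

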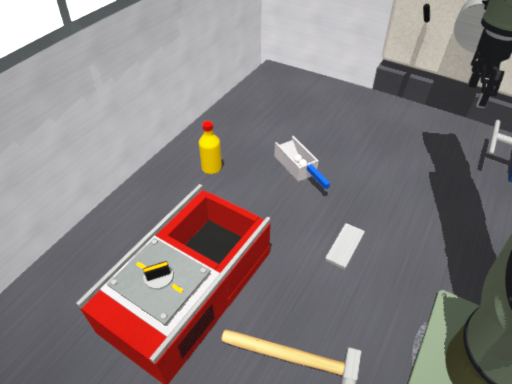

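View pics/top0.png

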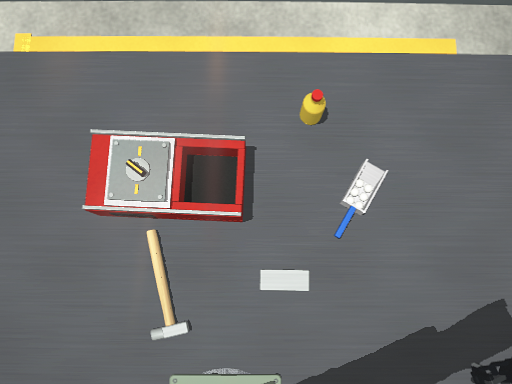

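View pics/wrist0.png

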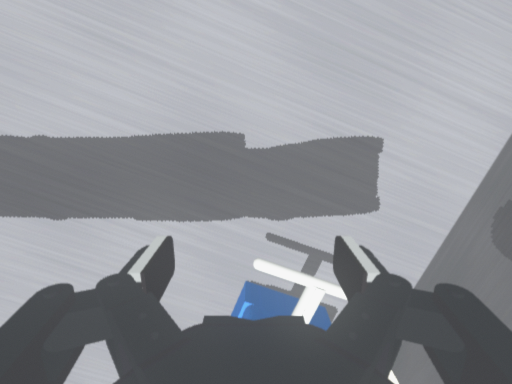

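The side and top views show everything. The tumbler is at about (165,175) in the top view with its cover open to the left, the cup at (360,195) with its handle towards (338,235), the oil at (312,107), the offcut at (285,280) and the hammer on the left. Next I zoom in for pixel measurements.

```bash
python3 - <<'E'
import cv2
im=cv2.imread("pics/top0.png")
a=cv2.resize(im[120:230,75:255],None,fx=4.4,fy=4.4,interpolation=cv2.INTER_CUBIC);cv2.imwrite("pics/topA.png",a)
b=cv2.resize(im[150:245,320:400],None,fx=6,fy=6,interpolation=cv2.INTER_CUBIC);cv2.imwrite("pics/topB.png",b)
E
```

```text
(no output)
```

View pics/topA.png

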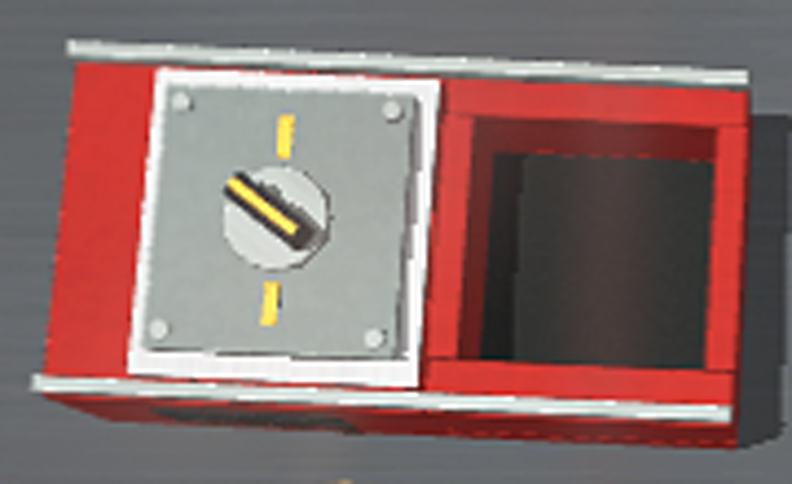

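View pics/topB.png

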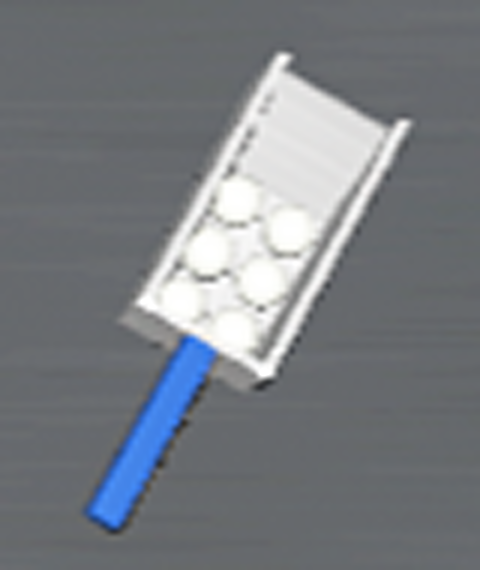

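```bash
cat > h.py <<'E'
import numpy as np, cv2
from bench import *
def ray(name,pts,z,ob=None):
    c=camera_model(name); p=np.array(pts,float).reshape(-1,1,2)
    n=cv2.undistortPoints(p,c["mtx"],c["distortion"]).reshape(-1,2)
    E=c["extrinsics"] if "extrinsics" in c else Tt(ob)@c["tool_from_camera"]
    d=np.c_[n,np.ones(len(n))]@E[:3,:3].T; o=E[:3,3]
    return o+d*((z-o[2])/d[:,2])[:,None]
def Tt(ob):
    from scipy.spatial.transform import Rotation as R
    T=np.eye(4);T[:3,:3]=R.from_euler("xyz",ob["tcp_rot"]).as_matrix();T[:3,3]=ob["eef_pos"];return T
def proj(name,P,ob=None):
    c=camera_model(name)
    E=c["extrinsics"] if "extrinsics" in c else Tt(ob)@c["tool_from_camera"]
    W=np.linalg.inv(E)
    return cv2.projectPoints(np.array(P,float),cv2.Rodrigues(W[:3,:3])[0],W[:3,3],c["mtx"],c["distortion"])[0].reshape(-1,2)
E
python3 - <<'E'
from h import *
np.set_printoptions(precision=4,suppress=True)
A=lambda l:[(75+u/4.4-.4,120+v/4.4-.4) for u,v in l]
B=lambda l:[(320+u/6-.4,150+v/6-.4) for u,v in l]
r=ray("top",A([(478,115),(720,125),(708,372),(462,360)]),.11);print("tub",r,r.mean(0),np.linalg.norm(np.diff(r,axis=0),axis=1))
m=ray("top",A([(286,136),(270,303)]),.131);print("marks",m,m.mean(0),"yaw",np.arctan2(*(m[0]-m[1])[[1,0]]))
f=ray("top",A([(232,185),(295,230)]),.163);print("slot",f,f.mean(0),"yaw",np.arctan2(*(f[0]-f[1])[[1,0]]))
w=ray("top",B([(283,58),(404,125),(268,375),(142,305)]),.05);print("cup",w)
h=ray("top",B([(104,519),(200,345)]),.05);print("handle",h)
fw=(w[0]+w[1])/2;bk=(w[2]+w[3])/2
d=fw-bk;L=np.linalg.norm(d);d/=L
print("L",L,"yaw",np.arctan2(d[1],d[0]),"orig fromwalls",fw-d*.081, bk+d*.041, "handle yaw",np.arctan2(*(h[1]-h[0])[[1,0]]),"orig from handle", h[0]+d*.125)
print("oil",ray("top",[(312,120)],0.0),"offcut",ray("top",[(285,280)],.012))
T=Tt(get_obs());print(T)
E
```

```text
tub [[ 0.663   0.0973  0.11  ]
 [ 0.6578 -0.031   0.11  ]
 [ 0.5257 -0.0258  0.11  ]
 [ 0.5317  0.1021  0.11  ]] [0.5946 0.0356 0.11  ] [0.1284 0.1323 0.1281]
marks [[0.646  0.1935 0.131 ]
 [0.5579 0.198  0.131 ]] [0.602  0.1958 0.131 ] yaw -0.05106524789490176
slot [[0.6125 0.2118 0.163 ]
 [0.5895 0.1791 0.163 ]] [0.601  0.1955 0.163 ] yaw 0.9570220304316214
cup [[ 0.6462 -0.3457  0.05  ]
 [ 0.6183 -0.3946  0.05  ]
 [ 0.5152 -0.3348  0.05  ]
 [ 0.5436 -0.2845  0.05  ]]
handle [[ 0.4572 -0.2669  0.05  ]
 [ 0.5273 -0.3076  0.05  ]]
L 0.11934196335794207 yaw -0.5314719010234573 orig fromwalls [ 0.5624 -0.3291  0.05  ] [ 0.5647 -0.3304  0.05  ] handle yaw -0.5259516656751985 orig from handle [ 0.565  -0.3302  0.05  ]
oil [[ 0.7624 -0.2185  0.    ]] offcut [[ 0.3531 -0.1439  0.012 ]]
[[-0.0003  0.3586 -0.9335  0.2062]
 [ 0.0007 -0.9335 -0.3586 -0.5366]
 [-1.     -0.0008 -0.      0.231 ]
 [ 0.      0.      0.      1.    ]]
```

```bash
cat >> h.py <<'E'
def go(xyz,yaw):
    "print shift (cm) in tool axes and turn to reach TCP xyz with jaw axis (tool y) at world yaw"
    o=get_obs();T=Tt(o);s=T[:3,:3].T@(np.array(xyz)-T[:3,3])*100
    y=np.arctan2(T[1,1],T[0,1]);t=-(yaw-y);t=(t+np.pi)%(2*np.pi)-np.pi
    print("shift cm",s.round(2),"turn",round(t,3),"time",round(o["time_s"],2),"eef",o["eef_pos"].round(4),"yaw",round(y,3),"F",o["force"].round(2),"w",round(o["width"],4),"q",o["joint_pos"].round(2))
E
python3 -c "
from h import *
go([.4654,-.2717,.1],-2.10)"
python3 -m creep '8.54 13.1 -15.4 -33.7 0.896;8.54 13.1 -15.4 -33.7 0.896;8.54 13.1 -15.4 -33.7 0.896;8.54 13.1 -15.4 -33.7 0.896;8.54 13.1 -15.4 -33.7 0.896'
python3 -c "
from h import *
go([.4654,-.2717,.1],-2.10)"
```

```text
shift cm [ 13.11 -15.42 -33.7 ] turn 0.896 time 0.15 eef [ 0.2062 -0.5366  0.231 ] yaw -1.204 F [-0.49 -0.11  0.83] w 0.0854 q [ 1.16  0.71 -0.03  1.48  0.02  0.95 -0.08]
time_s: 0.78
eef_pos: [0.4134, -0.3247, 0.1263]
tcp_rot: [-0.164, 1.57, 2.443]
force: [1.4, 0.3, -0.9]
width: 0.0852
shift cm [ 2.63 -7.21 -1.77] turn -0.005 time 0.78 eef [ 0.4134 -0.3247  0.1263] yaw -2.105 F [ 1.39  0.3  -0.91] w 0.0852 q [ 0.47  0.81  0.25  1.79 -0.33  0.59 -1.18]
```

```bash
python3 -m creep '8.54 2.6 -7.2 -1.8 0;8.54 2.6 -7.2 -1.8 0;8.54 2.6 -7.2 -1.8 0'
python3 -c "
from h import *
o=get_obs();im=snapshot('wrist');cv2.imwrite('pics/w1.png',im[:,:,::-1])
go([.4654,-.2717,.022],-2.10)
d=np.array([.862,-.507,0]);O=np.array([.5645,-.33,0])
print(proj('wrist',[O-.125*d+[0,0,.05],O-.04*d+[0,0,.05],O-.125*d+[0,0,.032]],o))"
```

```text
time_s: 1.15
eef_pos: [0.4658, -0.2715, 0.0999]
tcp_rot: [0.067, 1.57, 2.676]
force: [-0.9, -0.5, -0.3]
width: 0.0855
shift cm [ 7.84 -0.11  0.01] turn -0.006 time 1.2 eef [ 0.465  -0.2727  0.1004] yaw -2.106 F [-0.5  -0.95 -0.13] w 0.0856 q [ 0.34  0.87  0.26  1.76 -0.37  0.56 -1.28]
[[253.05356752 221.23264087]
 [253.02922618 105.60172117]
 [253.06226804 213.00499639]]
```

View pics/w1.png

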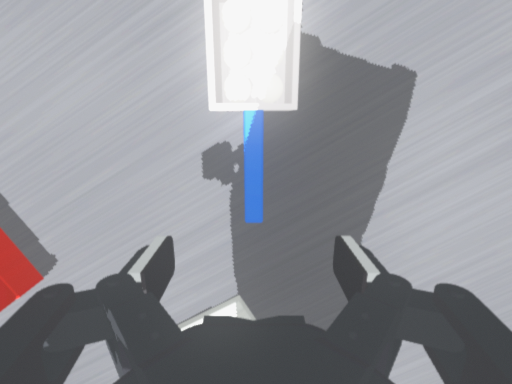

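The handle end is at (253,222), just where my model put it. I descend and grip at about 60 N.

```bash
python3 -m creep '8.54 4.0 -0.1 0 0;8.54 7.8 -0.1 0 0;8.54 7.8 -0.1 0 0;8.54 7.8 -0.1 0 0' 
python3 -m creep '1 0 0 0 0;1 0 0 0 0;1 0 0 0 0;1 0 0 0 0;1 0 0 0 0' 110
python3 -m creep '1 0 0 0 0;1 0 0 0 0;1 -0.5 0 0 0;1 -1 0 0 0;1 -1 0 0 0' 110
python3 -c "
from h import *
im=snapshot('side');cv2.imwrite('pics/s2.png',im[:,:,::-1])
go([.4654,-.2717,.1],-2.10)"
```

```text
time_s: 1.7
eef_pos: [0.4654, -0.2731, 0.024]
tcp_rot: [2.298, 1.569, -1.38]
force: [0.1, 0.1, 0.6]
width: 0.0852
time_s: 2.33
eef_pos: [0.4654, -0.2731, 0.0241]
tcp_rot: [2.319, 1.569, -1.359]
force: [-0.1, 1.2, 4.0]
width: 0.0122
time_s: 2.95
eef_pos: [0.4655, -0.2731, 0.0345]
tcp_rot: [2.501, 1.569, -1.176]
force: [0.6, 0.1, -2.4]
width: 0.0122
shift cm [-6.57 -0.11  0.07] turn -0.007 time 3.0 eef [ 0.4655 -0.2731  0.0343] yaw -2.107 F [-0.56  0.73 -2.64] w 0.0123 q [ 0.37  0.98  0.2   1.79 -0.41  0.42 -1.25]
```

View pics/s2.png

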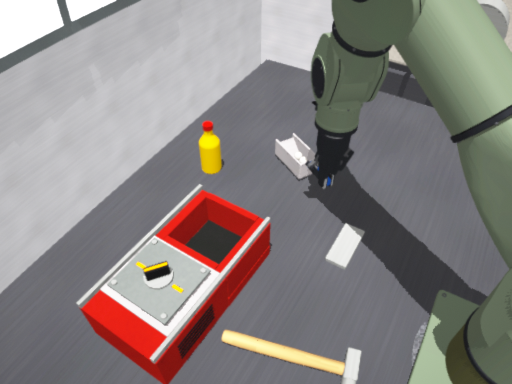

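```bash
python3 -m creep '1 -2 0 0 0;1 -4 0 0 0;1 -6 0 0 0;1 -8 0 0 0;1 -8 0 0 0'
python3 -c "
from h import *
o=get_obs();im=snapshot('wrist');cv2.imwrite('pics/w3.png',im[:,:,::-1])
im=snapshot('side');cv2.imwrite('pics/s3.png',cv2.resize(im[60:260,180:400],None,fx=2.5,fy=2.5)[:,:,::-1])
print(o['moment'])
go([.4654,-.2717,.1],-2.10)"
```

```text
time_s: 3.62
eef_pos: [0.4658, -0.2731, 0.1149]
tcp_rot: [2.816, 1.568, -0.861]
force: [-0.4, 0.2, -3.7]
width: 0.0122
[ 0.16797452  0.24382585 -0.01121022]
shift cm [ 1.36 -0.1   0.04] turn -0.007 time 3.73 eef [ 0.4653 -0.2728  0.1136] yaw -2.107 F [ 0.45 -0.28 -2.48] w 0.0122 q [ 0.33  0.84  0.27  1.75 -0.37  0.59 -1.29]
```

View pics/s3.png

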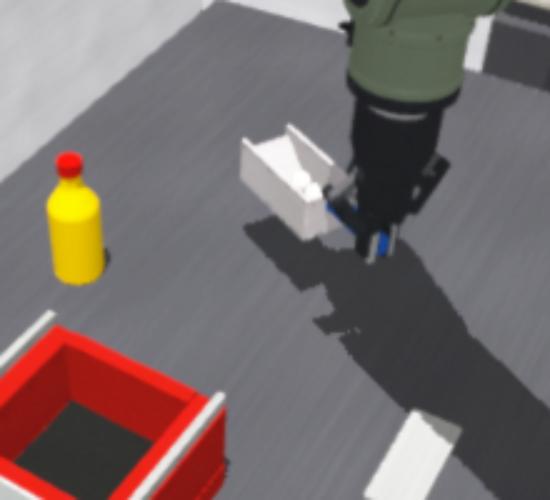

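View pics/w3.png

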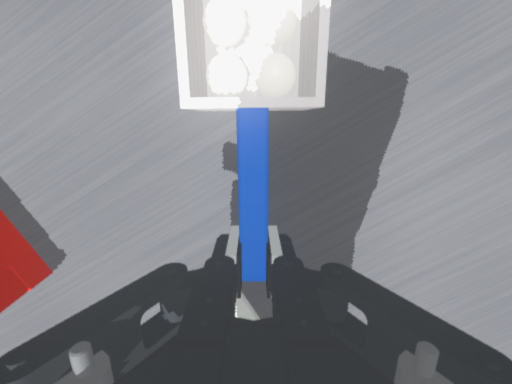

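The cup is held level with all the balls in it. I lift it well clear, then carry it over the tub slowly.

```bash
python3 -m creep '1 -3.5 0 0 0;1 -7 0 0 0;1 -10.5 0 0 0;1 -14 0 0 0;1 -17.2 0 0 0'
python3 -c "
from h import *
go([.52,.039,.286],-1.616)"
```

```text
time_s: 4.35
eef_pos: [0.4652, -0.2724, 0.2858]
tcp_rot: [0.963, 1.57, -2.715]
force: [0.3, 0.5, -1.9]
width: 0.0121
shift cm [ -0.04 -29.57  11.19] turn -0.491 time 4.35 eef [ 0.4652 -0.2724  0.2858] yaw -2.107 F [ 0.33  0.51 -1.9 ] w 0.0121 q [ 0.26  0.62  0.4   1.53 -0.26  1.04 -1.38]
```

```bash
python3 -m creep '1 0 -2 0.8 -0.05;1 0 -5 2 -0.10;1 0 -8 3 -0.15;1 0 -11 4.2 -0.2;1 0 -14 5.3 -0.25'
python3 -c "
from h import *
go([.52,.039,.286],-1.616)"
```

```text
time_s: 4.97
eef_pos: [0.4909, -0.1229, 0.2841]
tcp_rot: [0.16, 1.568, 3.019]
force: [0.1, -0.3, -1.6]
width: 0.0126
shift cm [ -0.19 -16.36   1.71] turn -0.237 time 4.97 eef [ 0.4909 -0.1229  0.2841] yaw -1.853 F [ 0.14 -0.28 -1.59] w 0.0126 q [-0.01  0.56  0.34  1.65 -0.22  0.97 -1.45]
```

```bash
python3 -m creep '1 -0.2 -3.5 0.4 -0.05;1 -0.2 -7 0.8 -0.10;1 -0.2 -10.5 1.1 -0.15;1 -0.2 -13.5 1.4 -0.2;1 -0.2 -15.5 1.6 -0.23'
python3 -m creep '1 0 -0.8 0.1 0;1 0 -0.9 0.1 0;1 0 -0.9 0.1 0'
python3 -c "
from h import *
go([.52,.039,.286],-1.616)
print(get_obs()['moment'])
im=snapshot('side');cv2.imwrite('pics/s4.png',im[:,:,::-1])
o=get_obs();im=snapshot('wrist');cv2.imwrite('pics/w4.png',im[:,:,::-1])
"
```

```text
time_s: 5.6
eef_pos: [0.5183, 0.0325, 0.2848]
tcp_rot: [-0.096, 1.566, 2.997]
force: [0.8, -0.3, -2.3]
width: 0.0119
time_s: 5.98
eef_pos: [0.5177, 0.0407, 0.2847]
tcp_rot: [-0.018, 1.566, 3.073]
force: [0.4, 0.5, -2.1]
width: 0.0122
shift cm [-0.13  0.15 -0.24] turn -0.005 time 5.97 eef [0.5177 0.0407 0.2847] yaw -1.621 F [ 0.37  0.52 -2.12] w 0.0122 q [-0.3   0.58  0.29  1.6  -0.19  1.   -1.57]
[-0.00451911  0.28032587 -0.03295791]
```

View pics/s4.png

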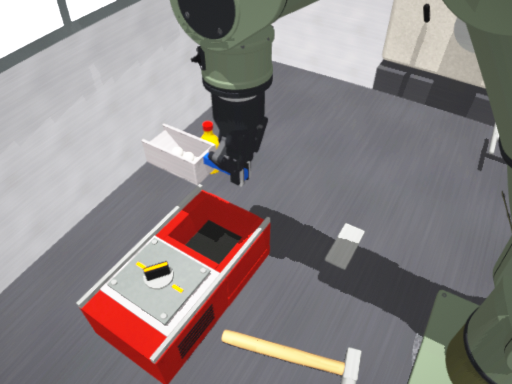

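View pics/w4.png

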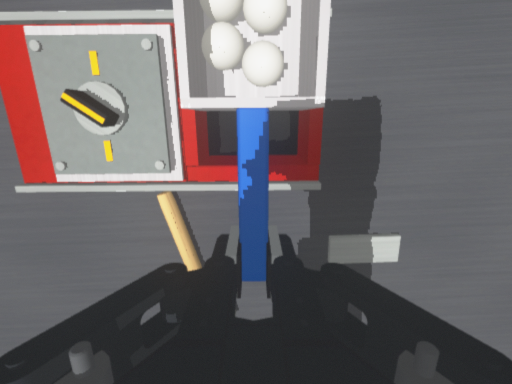

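The cup is centred over the tub: cup axis at column 252, tub centre at about column 251. Now I ease the grip so the cup pivots nose-down between the pads.

```bash
cat > m.py <<'E'
from h import *
import sys
n=sys.argv[1]
o=get_obs();im=snapshot('wrist');im2=snapshot('side')[40:330,60:330]
a=cv2.resize(im[:300],(400,234));b=cv2.resize(im2,None,fx=1.4,fy=1.4)
H=max(a.shape[0],b.shape[0])
c=np.zeros((H,a.shape[1]+b.shape[1],3),np.uint8);c[:a.shape[0],:400]=a;c[:b.shape[0],400:]=b
cv2.imwrite(f'pics/{n}.png',c[:,:,::-1])
print(o['moment'].round(3),o['force'].round(2),o['width'],o['time_s'],o['eef_pos'])
E
python3 -m creep '1 0 0 0 0;1 0 0 0 0' 70
python3 -c "from h import *;print(get_obs()['moment'])"
python3 -m creep '1 0 0 0 0;1 0 0 0 0' 45
python3 -c "from h import *;print(get_obs()['moment'])"
python3 m.py c1
```

```text
time_s: 6.32
eef_pos: [0.5177, 0.0404, 0.2849]
tcp_rot: [-0.033, 1.566, 3.058]
force: [-0.2, -0.2, -2.0]
width: 0.0118
[ 0.00441682  0.34084297 -0.02109399]
time_s: 6.58
eef_pos: [0.5177, 0.0404, 0.2849]
tcp_rot: [-0.031, 1.566, 3.06]
force: [-0.6, 0.2, -1.5]
width: 0.0121
[-0.02057549  0.26311333  0.00872685]
[-0.021  0.263  0.009] [-0.65  0.21 -1.5 ] 0.01210156971040053 6.575 [0.51773305 0.04038506 0.28486485]
```

View pics/c1.png

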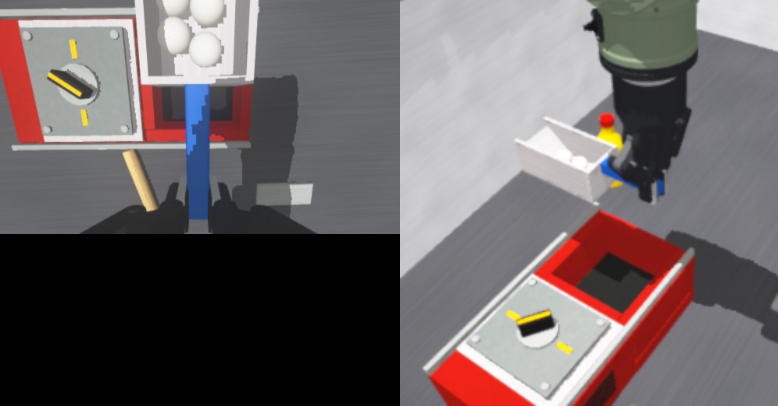

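```bash
python3 -m creep '1 0 0 0 0;1 0 0 0 0' 30
python3 -c "from h import *;print(get_obs()['moment'])"
python3 -m creep '1 0 0 0 0;1 0 0 0 0' 20
python3 m.py c2
```

```text
time_s: 6.92
eef_pos: [0.5178, 0.0404, 0.2849]
tcp_rot: [-0.039, 1.566, 3.052]
force: [-0.5, 0.3, -3.5]
width: 0.0123
[-0.02860323  0.31764823  0.00629668]
time_s: 7.18
eef_pos: [0.5177, 0.0405, 0.2849]
tcp_rot: [-0.04, 1.566, 3.051]
force: [0.1, 0.0, -1.7]
width: 0.0122
[-0.004  0.207 -0.011] [ 0.1   0.01 -1.73] 0.012155662029705102 7.175 [0.51773275 0.04045845 0.28485025]
```

View pics/c2.png

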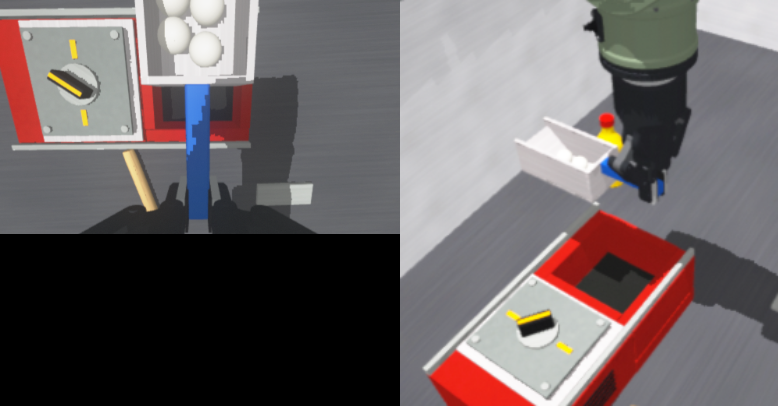

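It still holds at 20 N, so I ease the commanded opening in small steps. A pivot slip needs about 10 times more grip than a drop, so there is margin.

```bash
for i in 1; do python3 -m creep '1.15 0 0 0 0;1.2 0 0 0 0' 20; python3 -c "from h import *;print(get_obs()['moment'])"; done
python3 -m creep '1.22 0 0 0 0'|grep width; python3 -m creep '1.24 0 0 0 0'|grep width;python3 -m creep '1.26 0 0 0 0'|grep width
python3 m.py c3
```

```text
time_s: 7.52
eef_pos: [0.5177, 0.0405, 0.2849]
tcp_rot: [-0.038, 1.566, 3.053]
force: [0.1, -0.5, -1.6]
width: 0.0123
[-0.01062108  0.21579509 -0.01546805]
width: 0.013
width: 0.0128
width: 0.0128
[-0.001  0.239 -0.054] [ 0.59  0.89 -2.71] 0.01280802677143069 7.9 [0.51773802 0.04044992 0.28485036]
```

View pics/c3.png

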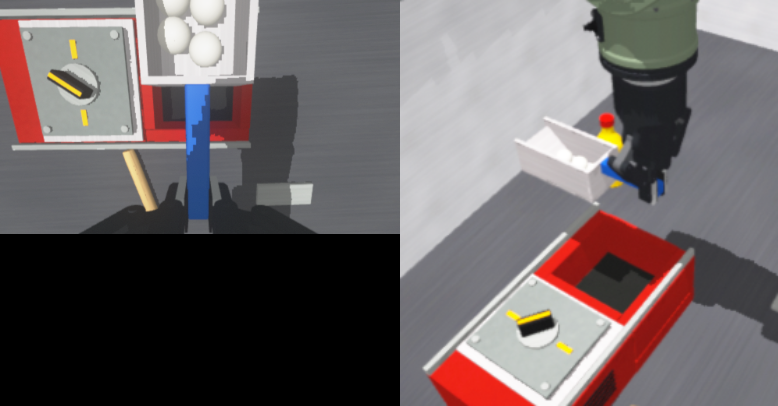

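```bash
python3 -m creep '1.28 0 0 0 0'|grep width; python3 -m creep '1.30 0 0 0 0'|egrep 'width|force'
python3 m.py c4
```

```text
width: 0.0128
force: [0.5, -0.2, -2.4]
width: 0.0133
[-0.002  0.29  -0.034] [ 0.47 -0.22 -2.37] 0.013336087491478837 8.25 [0.51776278 0.0404305  0.28488773]
```

View pics/c4.png

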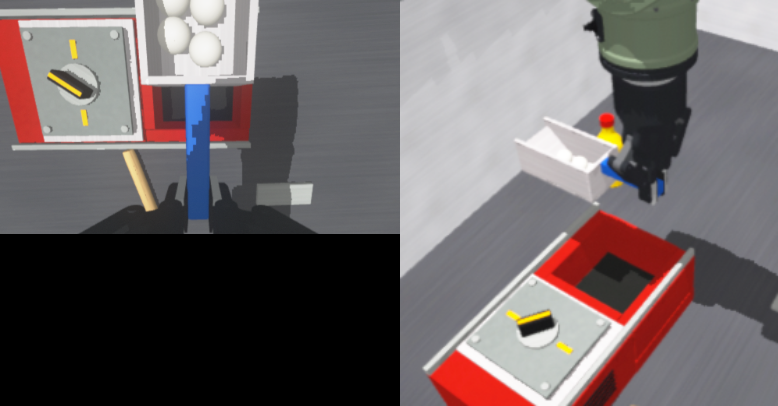

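```bash
python3 -m creep '1.32 0 0 0 0'|egrep 'width|force'; python3 m.py c5;  python3 -m creep '1.34 0 0 0 0'|egrep 'width|force'
python3 m.py c6
```

```text
force: [1.2, 0.7, -2.6]
width: 0.0136
[0.014 0.258 0.03 ] [ 1.2   0.7  -2.61] 0.013580761593973192 8.475 [0.51774048 0.04044753 0.28488659]
force: [0.1, 0.3, -1.9]
width: 0.0135
[-0.019  0.251  0.015] [ 0.05  0.3  -1.9 ] 0.013487063366601887 8.7 [0.51773211 0.04047599 0.28486573]
```

View pics/c6.png

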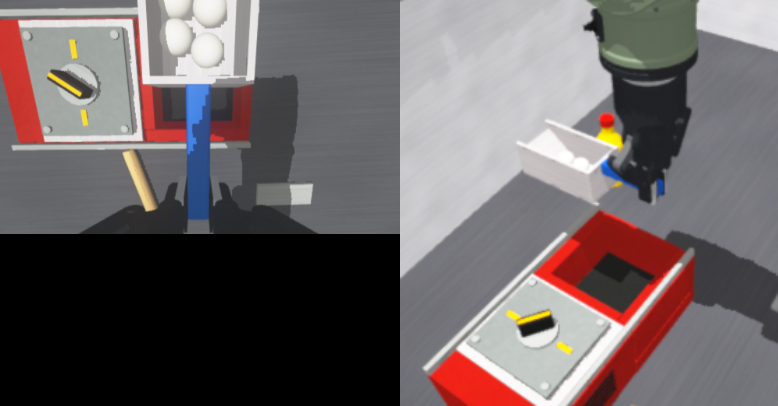

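```bash
python3 -m creep '1.34 0 0 0 0;1.34 0 0 0 0'|egrep 'width|force'; python3 m.py c7; python3 -m creep '1.35 0 0 0 0'|egrep 'width|force';python3 m.py c8
```

```text
force: [0.3, -0.0, -3.6]
width: 0.0136
[0.012 0.244 0.021] [ 0.34 -0.04 -3.65] 0.013604654308594713 9.05 [0.51773353 0.04045214 0.28486407]
force: [-0.1, 0.4, -1.4]
width: 0.0137
[0.011 0.222 0.07 ] [-0.06  0.36 -1.4 ] 0.01370077679322239 9.275 [0.5177788  0.04047552 0.28489415]
```

View pics/c8.png

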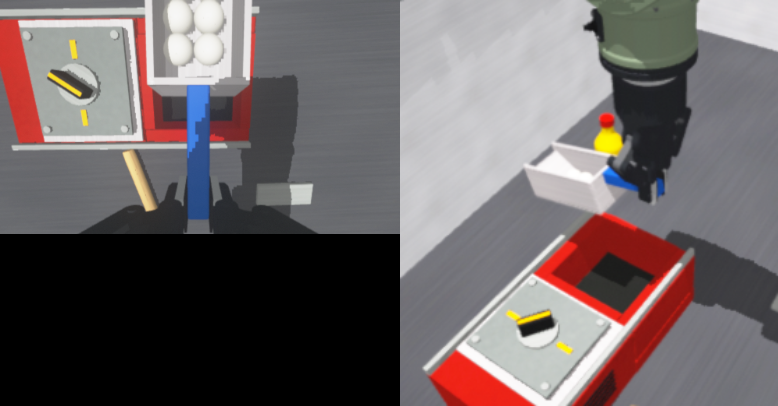

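It's drooping under control, now about 12°. Continuing.

```bash
python3 -m creep '1.35 0 0 0 0;1.35 0 0 0 0'|egrep 'width|force'; python3 m.py c9
```

```text
force: [-0.8, -0.2, -2.9]
width: 0.0136
[ 0.002  0.317 -0.005] [-0.84 -0.25 -2.86] 0.013624356292929967 9.625 [0.51773223 0.04046102 0.28484663]
```

View pics/c9.png

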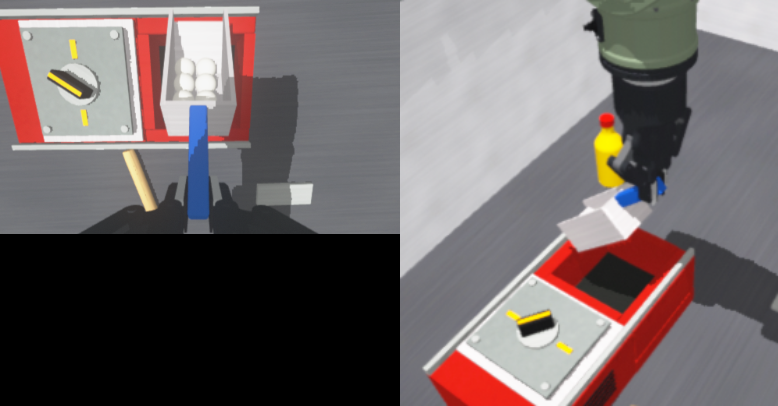

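```bash
python3 -m creep '1.2 0 0 0 0;1.2 0.5 0 0.7 0;1.2 1 0 1.4 0;1.2 1.5 0 2 0;1.2 1.5 0 2 0'; python3 -m creep '1.35 0 0 0 0;1.35 0 0 0 0'|egrep 'width|force'; python3 m.py c10
```

```text
time_s: 10.35
eef_pos: [0.4973, 0.0415, 0.2698]
tcp_rot: [-0.039, 1.565, 3.052]
force: [-0.0, 0.3, -2.9]
width: 0.0137
force: [-0.4, 0.3, -2.3]
width: 0.0136
[0.038 0.154 0.007] [-0.41  0.31 -2.29] 0.013626366289574116 10.6 [0.49741435 0.04153796 0.26982428]
```

View pics/c10.png

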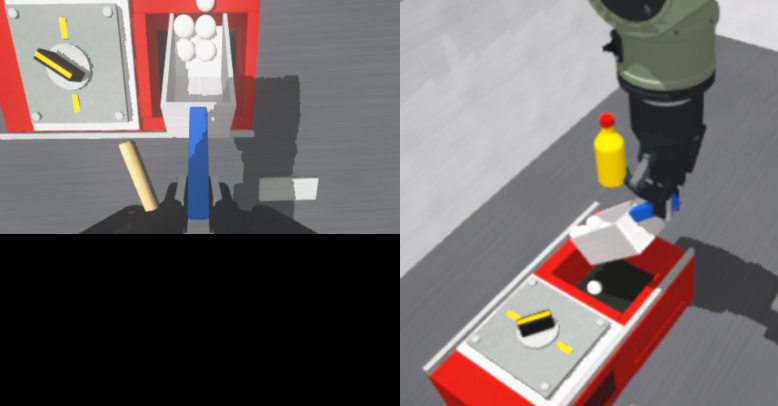

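```bash
python3 -m creep '1.25 0 0 0.7 0;1.25 0 0 1.5 0'|egrep 'width|force'; python3 m.py c11
```

```text
force: [0.0, -0.4, -2.2]
width: 0.0137
[0.052 0.16  0.02 ] [ 0.04 -0.43 -2.25] 0.013694971969697583 10.95 [0.48176032 0.04226014 0.26987043]
```

View pics/c11.png

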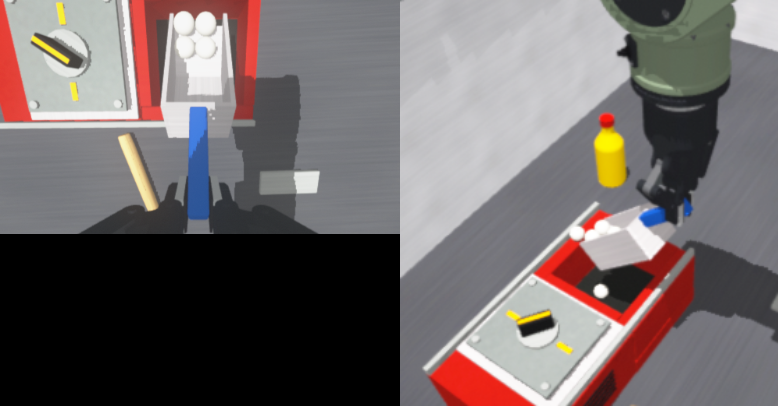

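```bash
python3 - <<'E'
from h import *
im=snapshot('top');cv2.imwrite('pics/t12.png',cv2.resize(im[110:240,70:270],None,fx=3.8,fy=3.8,interpolation=cv2.INTER_CUBIC)[:,:,::-1])
im=snapshot('side');cv2.imwrite('pics/s12.png',cv2.resize(im[150:330,120:300],None,fx=3.3,fy=3.3,interpolation=cv2.INTER_CUBIC)[:,:,::-1])
print(ray('side',[(186,206)],.121),ray('side',[(186,206)],.17))
E
```

```text
[[0.67076563 0.02214952 0.121     ]] [[0.63835702 0.05551365 0.17      ]]
```

View pics/t12.png

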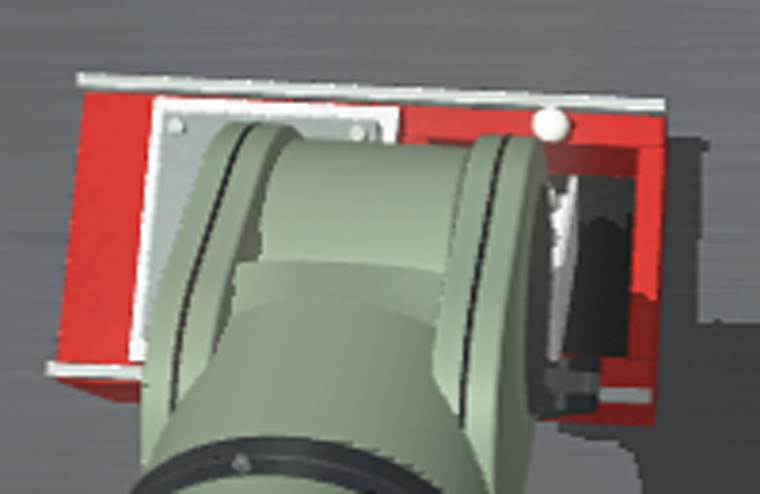

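View pics/s12.png

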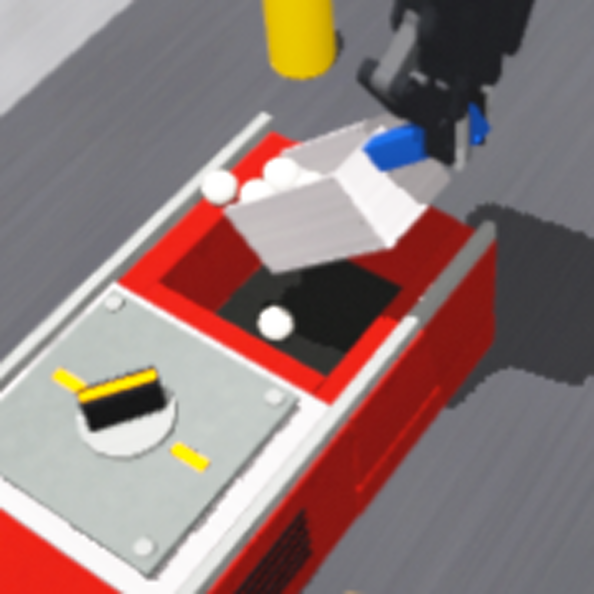

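One ball bounced onto the far rim ledge at about (0.671, 0.022), against the rail. I'll nudge it in with closed fingers once the cup is put down. The cup has been moved back, so I continue pouring the other four.

```bash
python3 -m creep '1.35 0 0 0 0'|egrep 'width|force'; python3 m.py c13
```

```text
force: [0.5, -0.0, -1.7]
width: 0.0139
[0.006 0.138 0.019] [ 0.5  -0.   -1.67] 0.013905667227850626 11.275 [0.48249794 0.0423758  0.27006203]
```

View pics/c13.png

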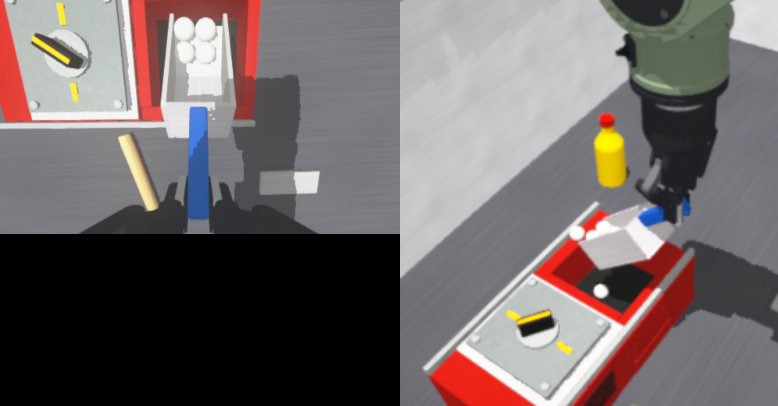

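```bash
python3 -m creep '1.37 0 0 0 0'|egrep 'width|force'; python3 m.py c14;python3 -m creep '1.37 0 0 0 0;1.37 0 0 0 0'|egrep 'width|force'; python3 m.py c15
```

```text
force: [0.6, -0.8, -3.1]
width: 0.0138
[-0.02   0.071 -0.031] [ 0.61 -0.76 -3.09] 0.013848124157984927 11.5 [0.48254647 0.04231613 0.26998325]
force: [0.5, -0.0, -1.5]
width: 0.014
[0.006 0.009 0.013] [ 0.52 -0.05 -1.49] 0.013989020310850114 11.85 [0.48257819 0.0423207  0.2700271 ]
```

View pics/c15.png

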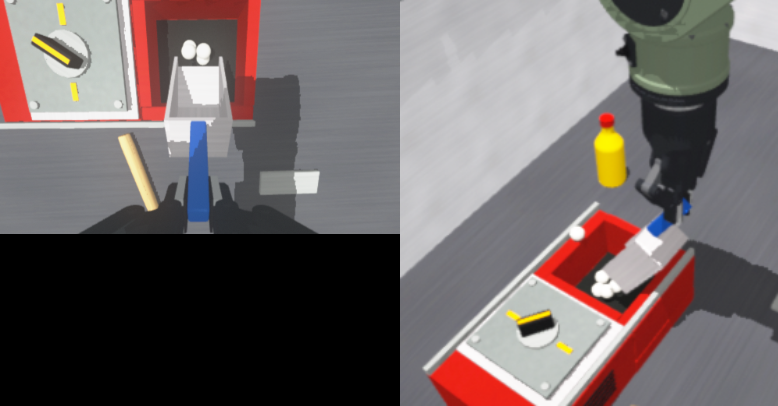

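Poured. I tighten the grip, lift, and count.

```bash
python3 -m creep '1.0 0 0 0 0;1.0 0 0 0 0;1 -2 0 0 0;1 -4 0 0 0;1 -6 0 0 0' 60; python3 - <<'E'
from h import *
o=get_obs();im=snapshot('wrist');cv2.imwrite('pics/w16.png',im[:,:,::-1])
im=snapshot('side');cv2.imwrite('pics/s16.png',cv2.resize(im[100:330,120:350],None,fx=2.6,fy=2.6,interpolation=cv2.INTER_CUBIC)[:,:,::-1])
E
```

```text
time_s: 12.58
eef_pos: [0.4828, 0.0423, 0.3307]
tcp_rot: [-0.058, 1.566, 3.033]
force: [0.1, 0.8, -2.4]
width: 0.0131
```

View pics/w16.png

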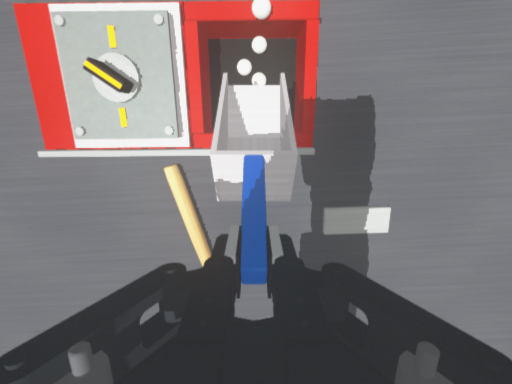

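View pics/s16.png

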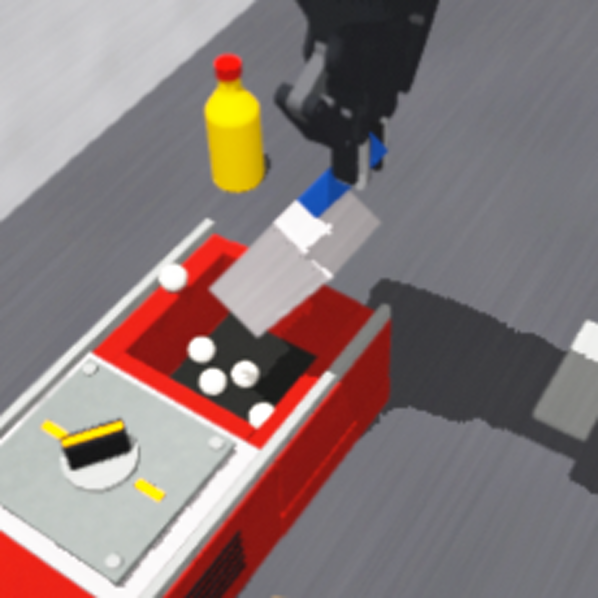

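The cup is empty. Four balls show in the tub plus the one on the ledge; a sixth is probably hidden behind the cup, to check later. Next I estimate the cup's tilt and carry it back to the bench.

```bash
python3 - <<'E'
from h import *
o=get_obs();T=Tt(o)
P=T@np.array([-.019,0,0,1]);f=-T[:3,2];u=-T[:3,0];s=T[:3,1]
for a in range(50,90,5):
    c,sn=np.cos(np.radians(a)),np.sin(np.radians(a))
    pt=lambda X,Y,Z:P[:3]+(X*c+Z*sn)*f+(-X*sn+Z*c)*u+Y*s
    g=.114
    print(a,proj('wrist',[pt(g+.081,-.03,.009),pt(g+.078,0,-.003),pt(g-.041,-.03,.009),pt(g-.04,0,.009),pt(g-.041,-.03,-.041)],o).round(0).tolist())
go([.578,-.338,.30],-2.10)
E
```

```text
50 [[220.0, 41.0], [254.0, 56.0], [207.0, 139.0], [254.0, 138.0], [216.0, 184.0]]
55 [[222.0, 59.0], [254.0, 73.0], [208.0, 145.0], [254.0, 144.0], [216.0, 193.0]]
60 [[223.0, 76.0], [254.0, 89.0], [209.0, 152.0], [253.0, 151.0], [216.0, 201.0]]
65 [[225.0, 93.0], [253.0, 105.0], [210.0, 159.0], [253.0, 158.0], [217.0, 210.0]]
70 [[226.0, 108.0], [253.0, 120.0], [211.0, 166.0], [253.0, 165.0], [217.0, 219.0]]
75 [[227.0, 124.0], [253.0, 135.0], [212.0, 173.0], [253.0, 173.0], [217.0, 227.0]]
80 [[227.0, 138.0], [253.0, 149.0], [213.0, 181.0], [253.0, 180.0], [217.0, 236.0]]
85 [[228.0, 152.0], [253.0, 163.0], [214.0, 188.0], [253.0, 188.0], [217.0, 245.0]]
shift cm [  3.09  37.51 -11.37] turn 0.479 time 12.68 eef [0.4834 0.0423 0.3314] yaw -1.621 F [-0.93  0.17 -2.55] w 0.0132 q [-0.33  0.47  0.31  1.62 -0.16  1.07 -1.6 ]
```

```bash
python3 -m creep '1 0 3 -0.9 0.04;1 0 8 -2.4 0.12;1 0 13 -4 0.2;1 0 18 -5.5 0.28;1 0 23 -7 0.36'
python3 -c "
from h import *
go([.578,-.338,.30],-2.10)"
```

```text
time_s: 13.3
eef_pos: [0.5418, -0.1926, 0.3301]
tcp_rot: [-0.02, 1.568, 2.709]
force: [0.3, 0.8, -1.1]
width: 0.013
shift cm [ 2.98 11.87 -9.16] turn 0.116 time 13.3 eef [ 0.5418 -0.1926  0.3301] yaw -1.984 F [ 0.33  0.83 -1.14] w 0.013 q [ 0.1   0.65  0.39  1.3  -0.25  1.24 -1.48]
```

```bash
python3 -m creep '1 2 4 -3 0.04;1 5 8 -6 0.08;1 8 11.5 -9 0.116;1 11 11.9 -9.2 0.116;1 14 11.9 -9.2 0.116'
python3 -m creep '1 0 0 0 0;1 0 0 0 0'
python3 -c "
from h import *
go([.578,-.338,.155],-2.10)
o=get_obs();im=snapshot('wrist');cv2.imwrite('pics/w17.png',im[:,:,::-1])
im=snapshot('side');cv2.imwrite('pics/s17.png',im[:,:,::-1])
"
```

```text
time_s: 13.92
eef_pos: [0.5773, -0.3389, 0.1873]
tcp_rot: [0.115, 1.566, 2.727]
force: [1.7, -0.7, -1.9]
width: 0.0129
time_s: 14.18
eef_pos: [0.5775, -0.3391, 0.188]
tcp_rot: [0.177, 1.567, 2.789]
force: [-0.1, -0.8, -0.8]
width: 0.0126
shift cm [ 3.3  -0.12  0.  ] turn -0.001 time 14.18 eef [ 0.5775 -0.3391  0.188 ] yaw -2.101 F [-0.12 -0.78 -0.82] w 0.0126 q [ 0.34  0.94  0.37  1.14 -0.33  1.12 -1.39]
```

View pics/s17.png

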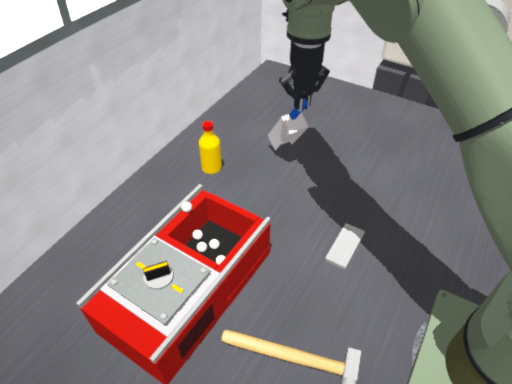

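View pics/w17.png

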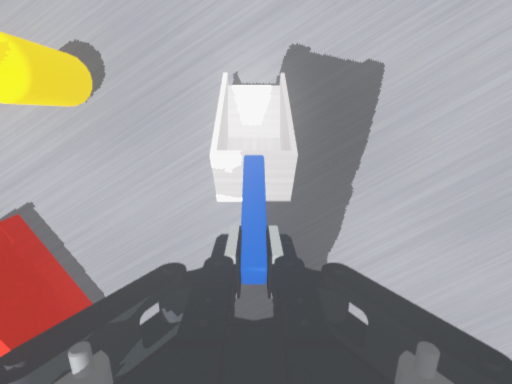

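```bash
python3 -m creep '1.0 2 -0.1 0 0;1.0 3.8 -0.1 0.3 0;1.0 4.8 -0.1 1.8 0;1.0 5.7 -0.1 3.2 0;1.0 7.3 -0.1 5 0' 20
python3 -c "
from h import *
go([.578,-.338,.155],-2.10)
im=snapshot('side');cv2.imwrite('pics/s18.png',cv2.resize(im[60:260,220:380],None,fx=3,fy=3)[:,:,::-1])
im=snapshot('top');cv2.imwrite('pics/t18.png',cv2.resize(im[110:240,70:270],None,fx=3.8,fy=3.8,interpolation=cv2.INTER_CUBIC)[:,:,::-1])
"
```

```text
time_s: 14.9
eef_pos: [0.5352, -0.3133, 0.1178]
tcp_rot: [2.554, 1.57, -1.118]
force: [-0.1, 0.0, 4.4]
width: 0.0128
shift cm [-3.72 -0.02 -4.94] turn -0.001 time 14.9 eef [ 0.5352 -0.3133  0.1178] yaw -2.101 F [-0.1   0.03  4.4 ] w 0.0128 q [ 0.33  0.94  0.33  1.44 -0.36  0.82 -1.32]
```

View pics/s18.png

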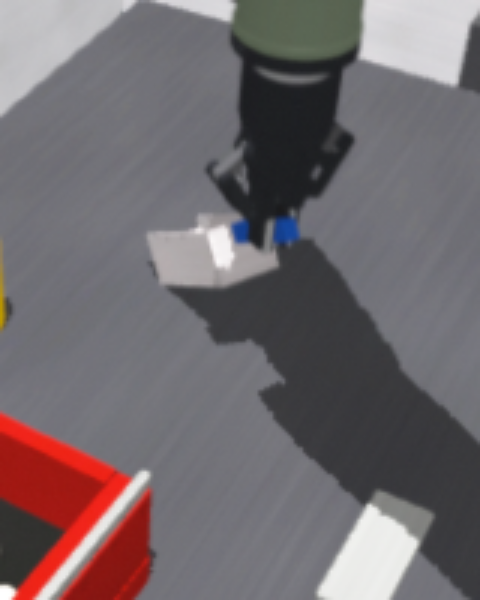

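View pics/t18.png

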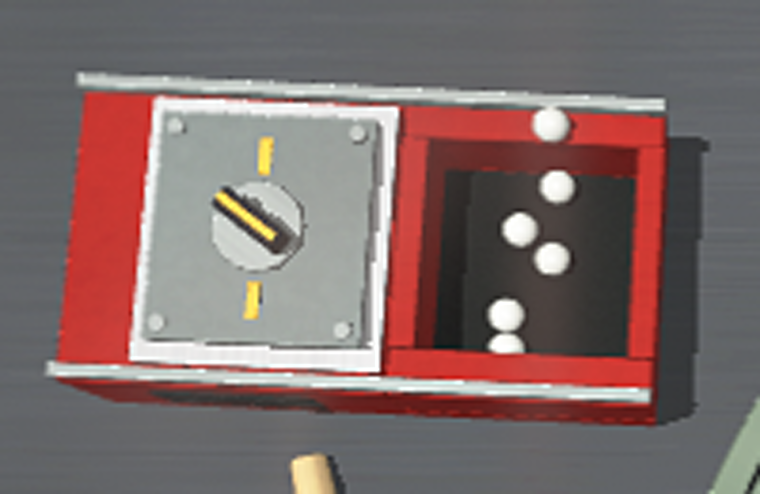

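Five balls are in the tub and one is on the ledge. I check the wrist view of the cup before lowering it further.

```bash
python3 m.py c19
```

```text
[0.09  0.229 0.001] [-1.82  0.91  2.31] 0.012845686939753326 15.0 [ 0.53403271 -0.31227964  0.11620366]
```

View pics/c19.png

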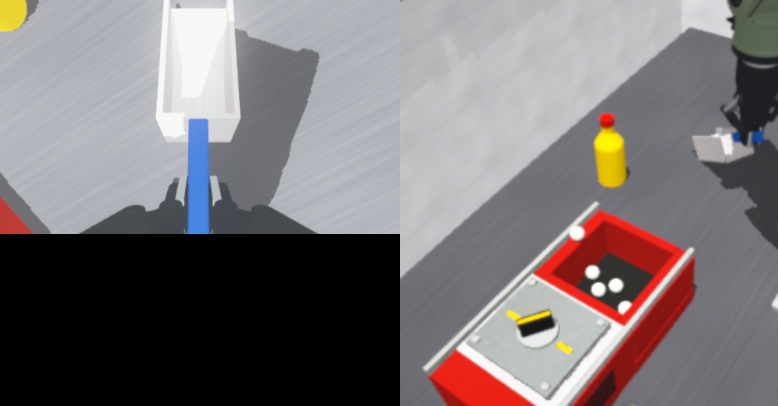

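```bash
python3 - <<'E'
from h import *
o=get_obs();im=snapshot('wrist');cv2.imwrite('pics/w20.png',im[:,:,::-1])
T=Tt(o);P=T@np.array([-.019,0,0,1]);f=-T[:3,2];u=-T[:3,0];s=T[:3,1]
for g in (.114,.1,.09,.08):
  for a in range(20,66,5):
    c,sn=np.cos(np.radians(a)),np.sin(np.radians(a))
    pt=lambda X,Y,Z:P[:3]+(X*c+Z*sn)*f+(-X*sn+Z*c)*u+Y*s
    pp=[pt(g+.081,-.03,.009),pt(g+.078,0,-.003),pt(g-.04,0,.009),pt(g-.041,-.03,-.041),pt(g-.125,0,.009)]
    print(g,a,proj('wrist',pp,o)[:,1].round(0).tolist(),"minz",min(pt(g+.078,0,-.003)[2],pt(g+.04,0,-.041)[2]).round(3))
E
```

```text
0.114 20 [-115.0, -85.0, 107.0, 136.0, 280.0] minz 0.044
0.114 25 [-80.0, -55.0, 111.0, 144.0, 279.0] minz 0.033
0.114 30 [-51.0, -28.0, 115.0, 152.0, 277.0] minz 0.023
0.114 35 [-24.0, -4.0, 120.0, 160.0, 276.0] minz 0.014
0.114 40 [-1.0, 17.0, 126.0, 168.0, 274.0] minz 0.005
0.114 45 [21.0, 37.0, 132.0, 176.0, 272.0] minz -0.002
0.114 50 [41.0, 56.0, 138.0, 185.0, 269.0] minz -0.013
0.114 55 [59.0, 73.0, 145.0, 193.0, 267.0] minz -0.023
0.114 60 [77.0, 90.0, 151.0, 202.0, 265.0] minz -0.032
0.114 65 [93.0, 105.0, 158.0, 210.0, 262.0] minz -0.04
0.1 20 [-91.0, -62.0, 134.0, 157.0, 310.0] minz 0.049
0.1 25 [-61.0, -36.0, 136.0, 163.0, 310.0] minz 0.039
0.1 30 [-34.0, -12.0, 139.0, 170.0, 309.0] minz 0.03
0.1 35 [-11.0, 9.0, 142.0, 177.0, 308.0] minz 0.022
0.1 40 [11.0, 29.0, 146.0, 185.0, 306.0] minz 0.014
0.1 45 [31.0, 47.0, 150.0, 192.0, 304.0] minz 0.008
0.1 50 [49.0, 64.0, 155.0, 200.0, 301.0] minz -0.003
0.1 55 [66.0, 81.0, 159.0, 207.0, 298.0] minz -0.012
0.1 60 [83.0, 96.0, 165.0, 215.0, 294.0] minz -0.02
0.1 65 [98.0, 111.0, 170.0, 223.0, 290.0] minz -0.027
0.09 20 [-73.0, -4
[... 360 characters left out ...]
09 55 [72.0, 86.0, 171.0, 218.0, 323.0] minz -0.004
0.09 60 [87.0, 101.0, 175.0, 225.0, 319.0] minz -0.011
0.09 65 [102.0, 115.0, 180.0, 233.0, 314.0] minz -0.018
0.08 20 [-55.0, -29.0, 174.0, 186.0, 354.0] minz 0.056
0.08 25 [-32.0, -8.0, 174.0, 192.0, 356.0] minz 0.048
0.08 30 [-10.0, 11.0, 174.0, 198.0, 358.0] minz 0.04
0.08 35 [10.0, 29.0, 175.0, 204.0, 359.0] minz 0.033
0.08 40 [28.0, 46.0, 177.0, 210.0, 358.0] minz 0.027
0.08 45 [46.0, 62.0, 179.0, 216.0, 357.0] minz 0.022
0.08 50 [62.0, 78.0, 181.0, 223.0, 355.0] minz 0.013
0.08 55 [78.0, 92.0, 184.0, 230.0, 351.0] minz 0.004
0.08 60 [92.0, 106.0, 187.0, 236.0, 347.0] minz -0.003
0.08 65 [107.0, 120.0, 190.0, 243.0, 341.0] minz -0.009
```

View pics/w20.png

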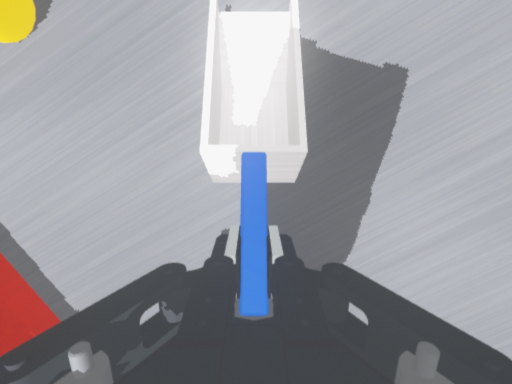

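```bash
python3 -m creep '1.0 1 0 0 0;1.0 2.2 0 0.4 0;1.0 3.5 0 1.6 0;1.0 4.8 0 2.7 0;1.0 6.2 0 3.5 0' 20; python3 m.py c21; python3 - <<'E'
from h import *
im=snapshot('wrist');cv2.imwrite('pics/w21.png',im[:,:,::-1])
E
```

```text
time_s: 15.78
eef_pos: [0.506, -0.296, 0.0549]
tcp_rot: [2.787, 1.569, -0.884]
force: [1.1, -1.2, 2.1]
width: 0.0126
[-0.449 -0.677  0.03 ] [ 1.12 -1.24  2.1 ] 0.0126231885743525 15.775 [ 0.50596698 -0.29596922  0.05490153]
```

View pics/w21.png

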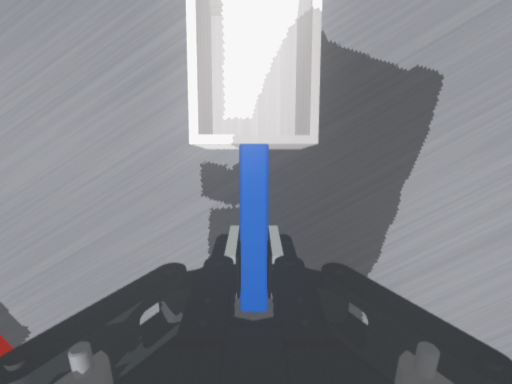

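View pics/c21.png

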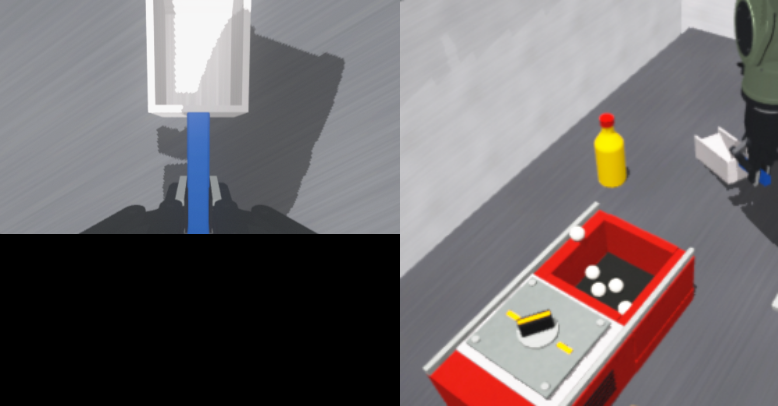

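```bash
python3 -m creep '1.0 0.8 0 0.3 0;1.0 1.6 0 0.6 0;1.0 2.3 0 0.7 0;1.0 2.8 0 0.8 0' 20; python3 - <<'E'
from h import *
o=get_obs();print(o['moment'],o['force'])
im=snapshot('wrist');cv2.imwrite('pics/w22.png',im[:,:,::-1])
im=snapshot('side');cv2.imwrite('pics/s22.png',cv2.resize(im[80:240,230:370],None,fx=4,fy=4,interpolation=cv2.INTER_CUBIC)[:,:,::-1])
E
```

```text
time_s: 16.42
eef_pos: [0.4983, -0.2915, 0.0263]
tcp_rot: [0.179, 1.569, 2.791]
force: [-2.5, 0.7, 2.9]
width: 0.0131
[-0.03887299 -0.01484361 -0.0287423 ] [-2.53970067  0.74216718  2.87959192]
```

View pics/w22.png

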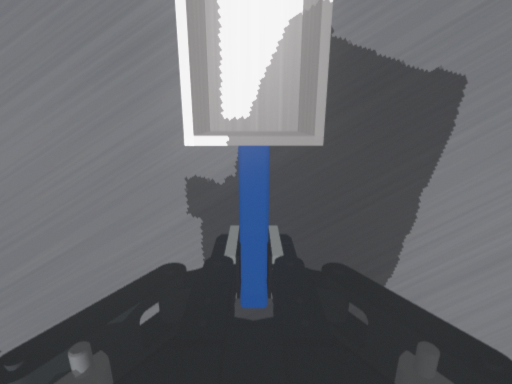

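View pics/s22.png

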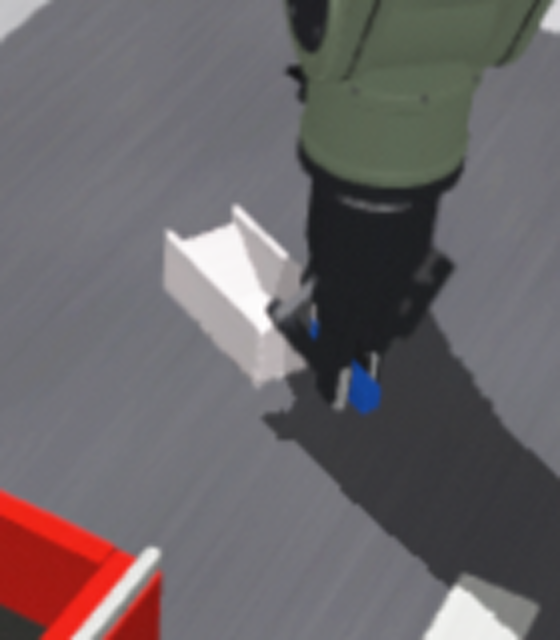

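```bash
python3 -m creep '1.3 0.2 0 0 0;1.5 0.2 0 0 0;2.5 0.2 0 0 0;4 0.2 0 0 0;5 0.2 0 0 0'; python3 -m creep '5 -2 0 0 0;5 -6 0 0 0;5 -11 0 0 0;5 -16 0 0 0;5 -16 0 0 0'; python3 - <<'E'
from h import *
o=get_obs();print(o['moment'],o['force'],o['width'])
im=snapshot('wrist');cv2.imwrite('pics/w23.png',im[:,:,::-1])
im=snapshot('side');cv2.imwrite('pics/s23.png',cv2.resize(im[80:240,230:370],None,fx=4,fy=4,interpolation=cv2.INTER_CUBIC)[:,:,::-1])
E
```

```text
time_s: 17.15
eef_pos: [0.4984, -0.2915, 0.0243]
tcp_rot: [0.208, 1.569, 2.819]
force: [0.5, 0.5, 0.1]
width: 0.0499
time_s: 17.77
eef_pos: [0.4996, -0.2923, 0.1876]
tcp_rot: [3.079, 1.567, -0.592]
force: [0.5, -0.4, -0.1]
width: 0.0501
[ 0.04864897 -0.02409918  0.01421698] [ 0.47827111 -0.37644675 -0.12302122] 0.05013641331278101
```

View pics/w23.png

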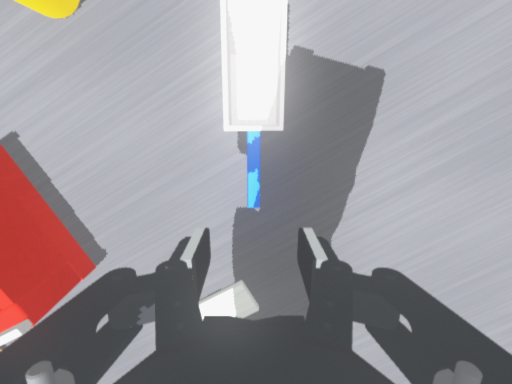

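View pics/s23.png

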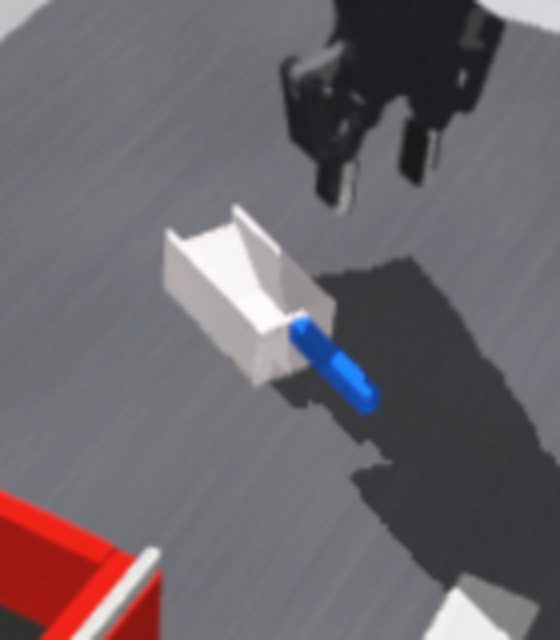

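The cup stands flat and empty at about the original spot. I locate the ledge ball to pick it off the rim, with the pads offset inboard of the rail.

```bash
python3 - <<'E'
from h import *
im=snapshot('top');s=snapshot('side')
c=im[130:155,200:230].astype(int);m=(c.min(2)>185);ys,xs=np.nonzero(m);
cv2.imwrite('pics/t24.png',cv2.resize(im[130:225,180:250],None,fx=6,fy=6,interpolation=cv2.INTER_CUBIC)[:,:,::-1])
print(xs+200,ys+130)
b=ray('top',[(214.6,142.3)],.121)[0];print('ball',b)
s0=cv2.resize(s[190:225,170:205],None,fx=10,fy=10,interpolation=cv2.INTER_CUBIC);cv2.imwrite('pics/s24.png',s0[:,:,::-1])
print(proj('side',[b]),proj('top',[b]))
O=np.array([.5946,.0356]);c_,s_=np.cos(-.045),np.sin(-.045)
d=b[:2]-O;print('tub frame',c_*d[0]+s_*d[1],-s_*d[0]+c_*d[1])
tf=lambda x,y,z:[O[0]+c_*x-s_*y,O[1]+s_*x+c_*y,z]
print(proj('top',[tf(.065,-.065,.11),tf(.095,-.08,.123),tf(.085,-.08,.123)]))
E
```

```text
[200 201 202 200 201 202 203 204 205 206 207 208 209 210 211 212 213 214
 215 216 217 218 219 220 221 222 223 224 200 201 202 203 204 205 206 207
 208 209 210 211 212 213 214 215 216 217 218 219 220 221 222 223 224 225
 226 227 228 229 212 213 214 215 216 217 218 219 220 221 222 223 224 225
 226 227 228 229 214 215 212 213 214 215 216 211 212 213 214 215 216 217
 211 212 213 214 215 216 217 218 211 212 213 214 215 216 217 218 211 212
 213 214 215 216 217 218 211 212 213 214 215 216 217 212 213 214 215 216
 217 213 214 215] [134 134 134 135 135 135 135 135 135 135 135 135 135 135 135 135 135 135
 135 135 135 135 135 135 135 135 135 135 136 136 136 136 136 136 136 136
 136 136 136 136 136 136 136 136 136 136 136 136 136 136 136 136 136 136
 136 136 136 136 137 137 137 137 137 137 137 137 137 137 137 137 137 137
 137 137 137 137 138 138 139 139 139 139 139 140 140 140 140 140 140 140
 141 141 141 141 141 141 141 141 142 142 142 142 142 142 142 142 143 143
 143 143 143 143 143 143 144 144 144 144 144 144 144 145 145 145 145 145
 145 146 146 146]
ball [0.66841524 0.02334846 0.121     ]
[[186.54315194 206.76629813]] [[214.6 142.3]]
tub frame 0.0742916519338895 -0.008918571137139565
[[238.75762373 148.52497192]
 [245.73610792 134.84745965]
 [245.51899143 139.01957202]]
```

View pics/t24.png

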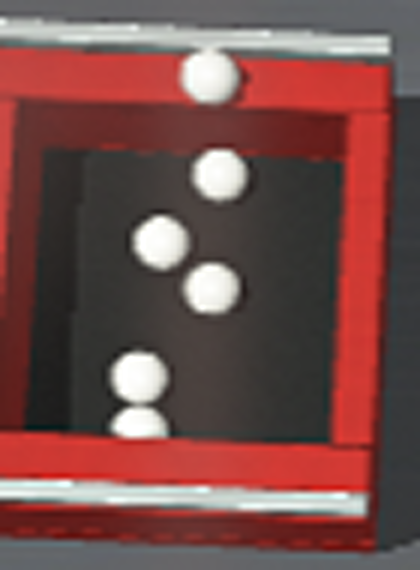

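View pics/s24.png

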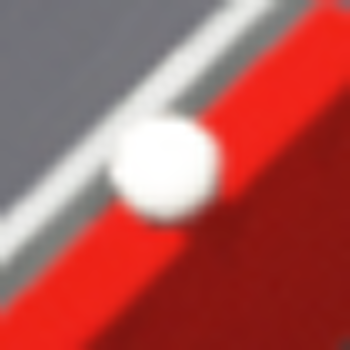

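```bash
python3 -c "
from h import *
go([.663,.024,.21],-1.616)"
```

```text
shift cm [ -2.66 -35.54   1.73] turn -0.485 time 17.98 eef [ 0.4983 -0.2914  0.1834] yaw -2.101 F [ 0.82 -0.26 -0.21] w 0.05 q [ 0.3   0.8   0.36  1.54 -0.34  0.86 -1.32]
```

```bash
python3 -m creep '4.5 -3 -6 0.3 -0.1;4.5 -3 -12 0.6 -0.2;4.5 -3 -18 0.9 -0.3;4.5 -3 -24 1.2 -0.4;4.5 -3 -30 1.5 -0.485'
python3 -c "
from h import *
go([.663,.024,.18],-1.616)"
```

```text
time_s: 18.6
eef_pos: [0.6375, -0.0231, 0.2124]
tcp_rot: [-0.265, 1.566, 2.835]
force: [-0.3, -1.5, 0.4]
width: 0.0451
shift cm [ 3.24 -4.8  -2.37] turn 0.003 time 18.6 eef [ 0.6375 -0.0231  0.2124] yaw -1.613 F [-0.28 -1.49  0.37] w 0.0451 q [-0.14  0.85  0.29  1.25 -0.25  1.07 -1.43]
```

```bash
python3 -m creep '4.5 3.2 -4.8 -2.4 0;4.5 3.2 -4.8 -2.4 0;4.5 3.2 -4.8 -2.4 0;4.5 3.2 -4.8 -2.4 0'
python3 - <<'E'
from h import *
go([.663,.024,.116],-1.616)
o=get_obs();im=snapshot('wrist');cv2.imwrite('pics/w25.png',im[:,:,::-1])
im=snapshot('side');cv2.imwrite('pics/s25.png',cv2.resize(im[110:290,120:280],None,fx=3.5,fy=3.3,interpolation=cv2.INTER_CUBIC)[:,:,::-1])
print(proj('wrist',[[.669,.0235,.121]],o))
E
```

```text
time_s: 19.1
eef_pos: [0.6632, 0.0226, 0.1808]
tcp_rot: [-0.171, 1.567, 2.927]
force: [0.1, 0.5, 0.2]
width: 0.0451
shift cm [ 6.48 -0.14  0.  ] turn 0.002 time 19.1 eef [0.6632 0.0226 0.1808] yaw -1.614 F [0.14 0.52 0.18] w 0.0451 q [-0.2   0.93  0.29  1.18 -0.26  1.07 -1.5 ]
[[251.95352633 197.33896776]]
```

View pics/w25.png

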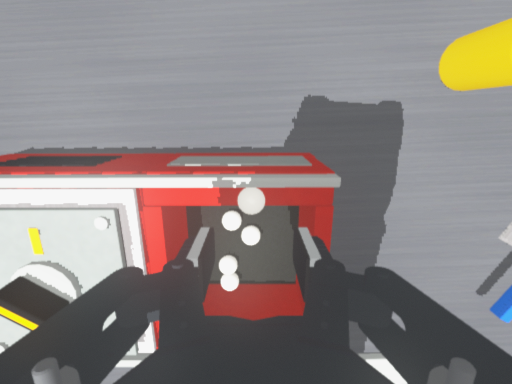

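View pics/s25.png

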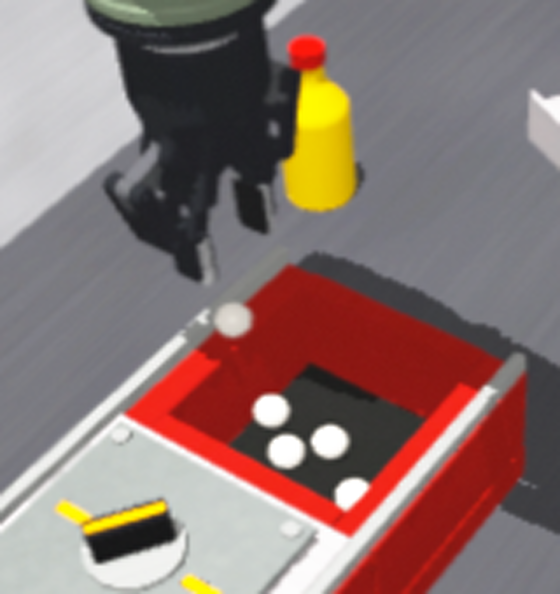

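```bash
python3 -m creep '4.5 2 -0.1 0.2 0;4.5 4 -0.1 0.2 0;4.5 5.5 -0.1 0.2 0;4.5 6.4 -0.1 0.2 0;4.5 6.4 -0.1 0.2 0'
python3 -m creep '3 0 0 0 0;2.2 0 0 0 0;1.5 0 0 0 0;1.5 0 0 0 0' 20; python3 m.py c26
```

```text
time_s: 19.82
eef_pos: [0.6611, 0.024, 0.1167]
tcp_rot: [-0.249, 1.567, 2.849]
force: [-0.3, -0.2, 0.1]
width: 0.0451
time_s: 20.32
eef_pos: [0.6613, 0.024, 0.1171]
tcp_rot: [-0.301, 1.567, 2.797]
force: [0.5, -0.8, 4.8]
width: 0.0202
[-0.034  0.007 -0.038] [ 0.49 -0.83  4.78] 0.020235202083940643 20.325 [0.66125265 0.0239685  0.11707575]
```

View pics/c26.png

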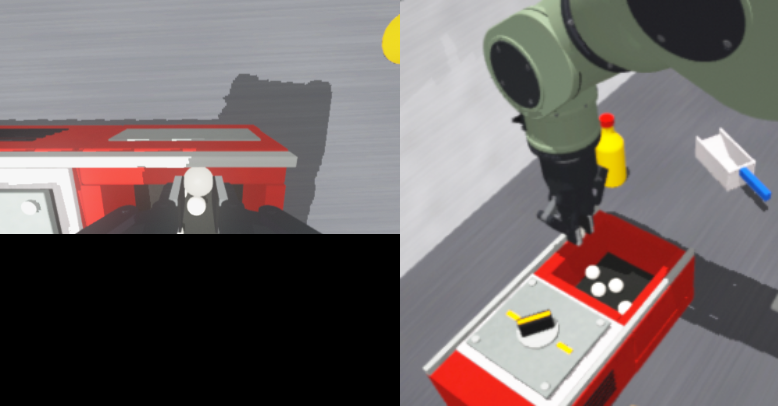

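```bash
python3 -m creep '1.5 -1 0 0 0;1.5 -2 0 1 0;1.5 -2 0 3 0;1.5 -2 0 5 0;1.5 -1 0 6 0'
python3 -c "
from h import *
o=get_obs();print(o['width'],o['eef_pos']);im=snapshot('side');cv2.imwrite('pics/s27.png',cv2.resize(im[110:290,120:280],None,fx=3.5,fy=3.3,interpolation=cv2.INTER_CUBIC)[:,:,::-1])"
```

```text
time_s: 21.05
eef_pos: [0.6004, 0.0267, 0.1285]
tcp_rot: [-0.557, 1.568, 2.541]
force: [0.6, -0.2, -0.9]
width: 0.0201
0.020124423686737763 [0.6004039  0.02672996 0.12852223]
```

View pics/s27.png

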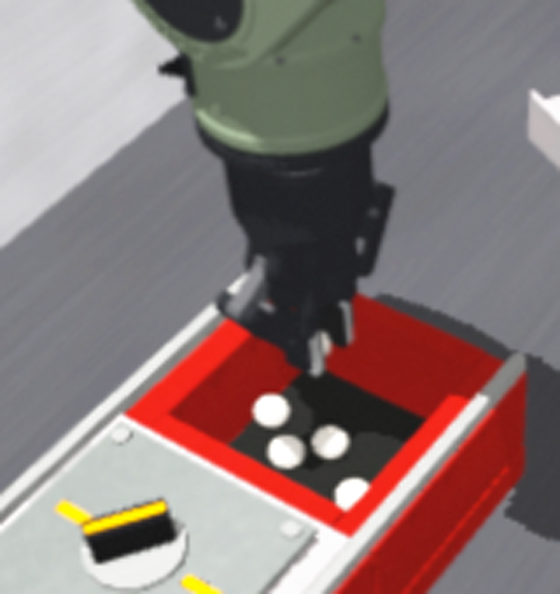

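```bash
python3 -m creep '1.5 1.5 0 0 0;1.5 3 0 0 0;3.5 3 0 0 0;3.5 3 0 0 0;3.5 0 0 0 0'
python3 -m creep '5 -3 0 0 0;6.5 -7 0 0 0;6.5 -12 0 0 0;6.5 -12 0 0 0'
python3 -c "
from h import *
o=get_obs();im=snapshot('side');cv2.imwrite('pics/s28.png',cv2.resize(im[110:290,120:280],None,fx=3.5,fy=3.3,interpolation=cv2.INTER_CUBIC)[:,:,::-1])
im=snapshot('wrist');cv2.imwrite('pics/w28.png',im[:,:,::-1])"
```

```text
time_s: 21.72
eef_pos: [0.5985, 0.0268, 0.1263]
tcp_rot: [-0.134, 1.563, 2.964]
force: [0.5, 0.2, 0.1]
width: 0.0351
time_s: 22.22
eef_pos: [0.6006, 0.0264, 0.2501]
tcp_rot: [-0.88, 1.569, 2.219]
force: [0.5, -0.1, -0.9]
width: 0.0651
```

View pics/s28.png

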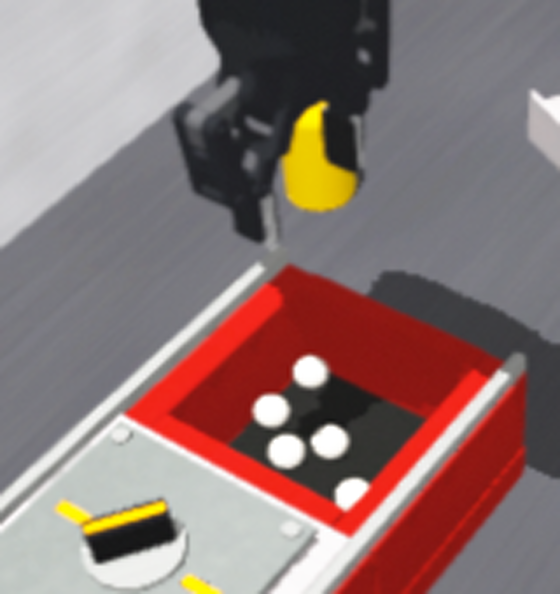

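View pics/w28.png

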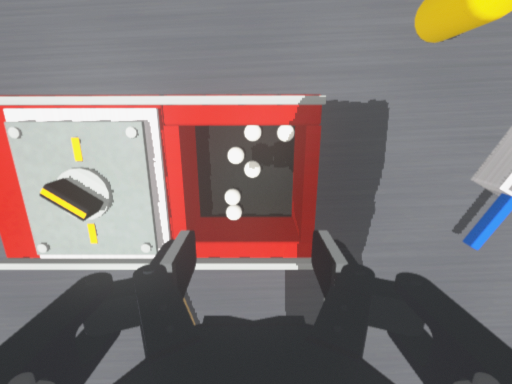

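All six balls are in the tub. Next is the fastener: I measure it from this wrist view.

```bash
python3 - <<'E'
from h import *
o=get_obs()
f=ray('wrist',[(42,193),(87,216)],.163,o);m=ray('wrist',[(77,150),(92,233)],.131,o)
print(f,f.mean(0),np.arctan2(*(f[0]-f[1])[[1,0]]));print(m,m.mean(0),np.arctan2(*(m[0]-m[1])[[1,0]]))
go([.6015,.1957,.20],.957-1.571)
E
```

```text
[[0.60911184 0.21267425 0.163     ]
 [0.58596677 0.17771296 0.163     ]] [0.5975393 0.1951936 0.163    ] 0.9860175327282849
[[0.64186197 0.19437724 0.131     ]
 [0.55502665 0.19838972 0.131     ]] [0.59844431 0.19638348 0.131     ] -0.046175025220333434
shift cm [  4.69 -16.89   0.49] turn -1.0 time 22.32 eef [0.5994 0.0267 0.2467] yaw -1.614 F [-0.98 -0.13 -0.38] w 0.0654 q [-0.24  0.76  0.31  1.36 -0.24  1.07 -1.5 ]
```

```bash
python3 -m creep '6 2 -4 0 -0.15;6 3 -8 0.1 -0.33;6 3 -12 0.3 -0.5;6 3 -16 0.4 -0.68;6 3 -16.8 0.6 -0.86'
python3 -m creep '6 0 0 0 -0.15;6 0 0 0 -0.15;6 0 0 0 -0.15'
python3 - <<'E'
from h import *
go([.5995,.1955,.14],-.60)
o=get_obs();im=snapshot('wrist');cv2.imwrite('pics/w29.png',im[:,:,::-1])
E
```

```text
time_s: 22.95
eef_pos: [0.5996, 0.1977, 0.2156]
tcp_rot: [-1.066, 1.562, 2.901]
force: [0.2, -0.9, -0.6]
width: 0.0602
time_s: 23.32
eef_pos: [0.5995, 0.1974, 0.2152]
tcp_rot: [-1.173, 1.562, 2.94]
force: [-0.5, 0.2, -0.1]
width: 0.0597
shift cm [7.52 0.17 0.13] turn 0.001 time 23.32 eef [0.5995 0.1974 0.2152] yaw -0.599 F [-0.55  0.16 -0.11] w 0.0597 q [-0.38  0.82  0.04  1.27 -0.04  1.06 -0.94]
```

View pics/w29.png

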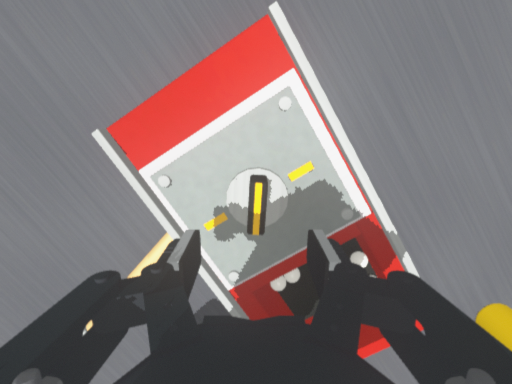

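```bash
python3 - <<'E'
from h import *
o=get_obs()
f=ray('wrist',[(259.0,182),(256.0,235)],.163,o);m=ray('wrist',[(301,171),(216,222)],.131,o)
print(f.mean(0),np.linalg.norm(f[0]-f[1]),np.arctan2(*(f[0]-f[1])[[1,0]]));print(m.mean(0),np.arctan2(*(m[0]-m[1])[[1,0]]))
t=(f.mean(0)+m.mean(0))/2
go([t[0],t[1],.142],np.arctan2(*(f[0]-f[1])[[1,0]])-1.571)
E
```

```text
[0.60036511 0.19594418 0.163     ] 0.043396437976936986 0.9249236000485344
[0.60018775 0.19571318 0.131     ] -0.03240099403504191
shift cm [7.33 0.21 0.07] turn 0.048 time 23.38 eef [0.5995 0.1975 0.2153] yaw -0.598 F [-0.67 -0.49 -0.08] w 0.06 q [-0.38  0.82  0.04  1.27 -0.04  1.06 -0.94]
```

```bash
python3 -m creep '5 2.5 0.2 0.1 0.04;5 5 0.2 0.1 0.04;5 6.5 0.2 0.1 0.04;5 7.3 0.2 0.1 0.04;5 7.3 0.2 0.1 0.04'
python3 -m creep '3 0 0 0 0;2 0 0 0 0;0.8 0 0 0 0;0.8 0 0 0 0;0.8 0 0 0 0' 60; python3 - <<'E'
from h import *
o=get_obs();im=snapshot('wrist');cv2.imwrite('pics/w30.png',im[:,:,::-1])
im=snapshot('side');cv2.imwrite('pics/s30.png',cv2.resize(im[150:360,70:290],None,fx=2.7,fy=2.7,interpolation=cv2.INTER_CUBIC)[:,:,::-1])
T=Tt(o);print(T[:3,:3].T@np.array([-np.sin(-.042),np.cos(-.042),0]))
E
```

```text
time_s: 24.0
eef_pos: [0.6, 0.1956, 0.1423]
tcp_rot: [-1.121, 1.562, 2.952]
force: [0.0, 0.3, 0.6]
width: 0.0501
time_s: 24.62
eef_pos: [0.6005, 0.1957, 0.1426]
tcp_rot: [-1.176, 1.563, 2.897]
force: [5.9, 0.6, 1.5]
width: 0.0127
[ 0.00160708 -0.56200924 -0.82712939]
```

View pics/s30.png

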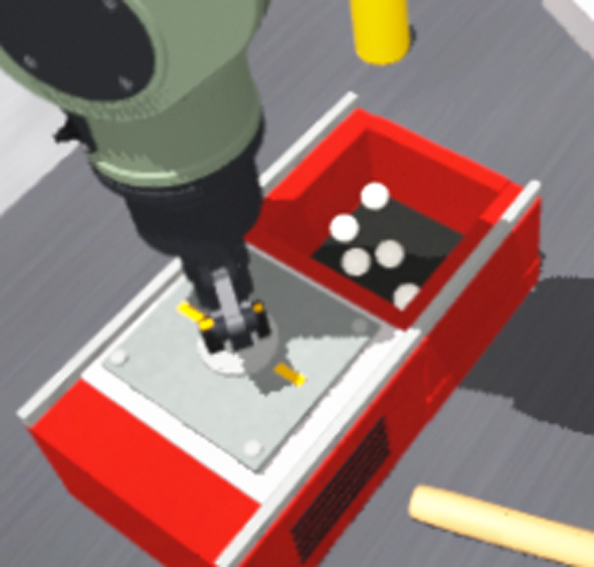

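View pics/w30.png

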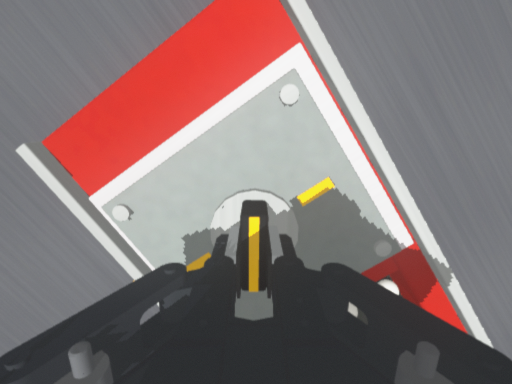

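```bash
python3 -m creep '0.8 0 1.4 2.1 0;0.8 0 3.1 4.5 0;0.8 0 4.8 7 0;0.8 0 6.5 9.5 0;0.8 0 7.6 11.2 0' 60
python3 -c "
from h import *
go([.5945,.0345,.1425],-.645)"
```

```text
time_s: 25.35
eef_pos: [0.5948, 0.0594, 0.1424]
tcp_rot: [-1.217, 1.563, 2.856]
force: [5.6, 1.4, 0.7]
width: 0.0128
shift cm [-0.01  1.47  2.02] turn 0.006 time 25.35 eef [0.5948 0.0594 0.1424] yaw -0.639 F [5.61 1.38 0.71] w 0.0128 q [-0.16  0.85  0.01  1.5  -0.02  0.8  -0.78]
```

```bash
python3 -m creep '0.8 0 0.7 0.9 0;0.8 0 1.2 1.6 0;0.8 0 1.4 1.9 0;0.8 0 1.5 2.1 0'
python3 -c "
from h import *
go([.5945,.0345,.1425],-.645)"
```

```text
time_s: 25.85
eef_pos: [0.594, 0.037, 0.1423]
tcp_rot: [-1.615, 1.561, 2.46]
force: [-2.5, 21.3, 1.1]
width: 0.0127
shift cm [-0.03  0.19  0.17] turn 0.008 time 25.85 eef [0.594  0.037  0.1423] yaw -0.637 F [-2.55 21.28  1.05] w 0.0127 q [-0.11  0.85  0.    1.51 -0.01  0.79 -0.74]
```

```bash
python3 -m creep '0.8 0 0 0 0;0.8 0 0 0 0'
python3 m.py c31
```

```text
time_s: 26.1
eef_pos: [0.594, 0.0375, 0.1422]
tcp_rot: [-1.612, 1.56, 2.464]
force: [-1.6, 1.2, 0.9]
width: 0.0129
[ 0.276  0.236 -0.039] [-1.64  1.21  0.92] 0.012893737398404539 26.1 [0.59401214 0.03745958 0.14218559]
```

View pics/c31.png

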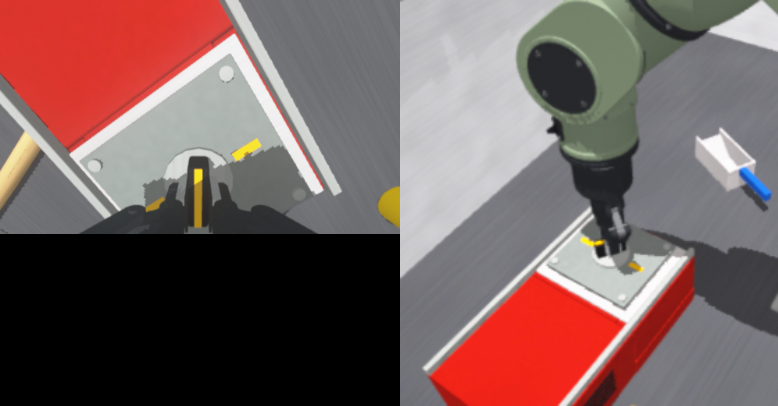

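The cover is shut. Now I turn the fastener clockwise.

```bash
python3 -m creep '0.8 0 0 0 0.17;0.8 0 0 0 0.34;0.8 0 0 0 0.51;0.8 0 0 0 0.68;0.8 0 0 0 0.85'
python3 -c "
from h import *
go([.5945,.0345,.1425],-1.613);print(get_obs()['moment'])"
```

```text
time_s: 26.82
eef_pos: [0.5936, 0.0384, 0.1421]
tcp_rot: [-0.796, 1.559, 2.425]
force: [-5.7, 6.9, 1.8]
width: 0.0126
shift cm [-0.05  0.4  -0.06] turn 0.122 time 26.82 eef [0.5936 0.0384 0.1421] yaw -1.491 F [-5.67  6.93  1.79] w 0.0126 q [-0.23  0.87  0.25  1.51 -0.27  0.81 -1.37]
[1.5460345  1.00713303 0.15919155]
```

```bash
python3 -m creep '0.8 0 0 0 0.06;0.8 0 0 0 0.12;0.8 0 0.05 0 0.13;0.8 0 0.05 0 0.13'
python3 - <<'E'
from h import *
go([.5945,.0345,.1425],-1.613)
o=get_obs();im=snapshot('wrist');cv2.imwrite('pics/w32.png',im[:,:,::-1])
im=snapshot('side');cv2.imwrite('pics/s32.png',cv2.resize(im[120:320,130:300],None,fx=3,fy=3,interpolation=cv2.INTER_CUBIC)[:,:,::-1])
E
```

```text
time_s: 27.32
eef_pos: [0.5935, 0.0387, 0.142]
tcp_rot: [-0.704, 1.558, 2.389]
force: [-1.4, 5.4, 1.6]
width: 0.0126
shift cm [-0.05  0.41 -0.12] turn -0.007 time 27.32 eef [0.5935 0.0387 0.142 ] yaw -1.62 F [-1.43  5.37  1.64] w 0.0126 q [-0.25  0.87  0.28  1.51 -0.31  0.81 -1.46]
```

View pics/w32.png

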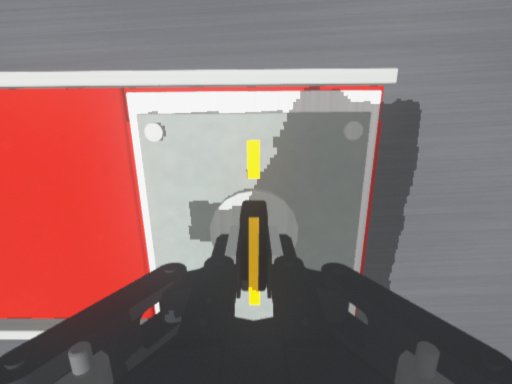

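View pics/s32.png

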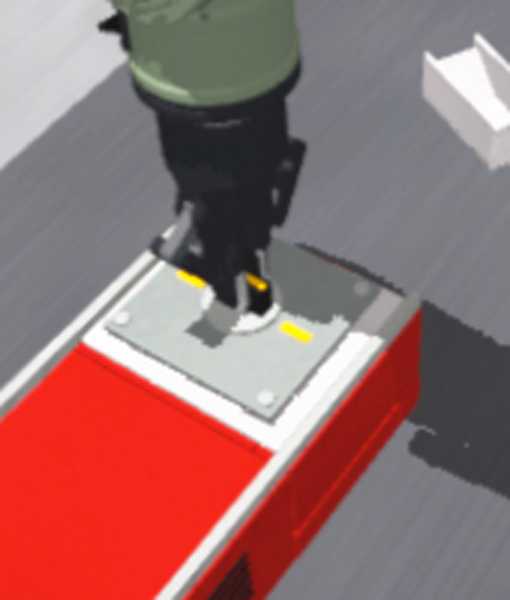

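The slot and both marks line up at column 253. Now I press down incrementally with a slight closing push.

```bash
python3 -m creep '0.8 0.3 0.15 0 0;0.8 0.6 0.15 0 0;0.8 0.8 0.2 0 0;0.8 0.9 0.2 0 0;0.8 0.9 0.2 0 0' 80
python3 -c "
from h import *
go([.5935,.037,.134],-1.613);print(get_obs()['moment'])"
```

```text
time_s: 28.05
eef_pos: [0.5936, 0.0384, 0.1347]
tcp_rot: [-0.926, 1.557, 2.169]
force: [-9.5, 11.7, 31.5]
width: 0.012
shift cm [0.07 0.15 0.01] turn -0.004 time 28.05 eef [0.5936 0.0384 0.1347] yaw -1.617 F [-9.51 11.73 31.52] w 0.012 q [-0.24  0.88  0.28  1.52 -0.32  0.79 -1.46]
[ 2.53673605  2.11256781 -0.01198333]
```

```bash
python3 -m creep '0.8 0.12 0.05 0 0;0.8 0.12 0.05 0 0;0.8 0.12 0.05 0 0' 80
python3 - <<'E'
from h import *
go([.5935,.037,.134],-1.613)
o=get_obs();im=snapshot('wrist');cv2.imwrite('pics/w33.png',im[:,:,::-1])
im=snapshot('side');cv2.imwrite('pics/s33.png',cv2.resize(im[80:320,130:370],None,fx=2.4,fy=2.4,interpolation=cv2.INTER_CUBIC)[:,:,::-1])
print(get_obs()['force'])
E
```

```text
time_s: 28.42
eef_pos: [0.5936, 0.0386, 0.1348]
tcp_rot: [-1.012, 1.556, 2.085]
force: [-9.2, 6.7, 24.3]
width: 0.0121
shift cm [0.08 0.16 0.  ] turn -0.003 time 28.43 eef [0.5936 0.0386 0.1348] yaw -1.616 F [-9.17  6.65 24.31] w 0.0121 q [-0.24  0.88  0.27  1.52 -0.32  0.79 -1.45]
[-10.40550292   6.73559699  26.43377651]
```

View pics/w33.png

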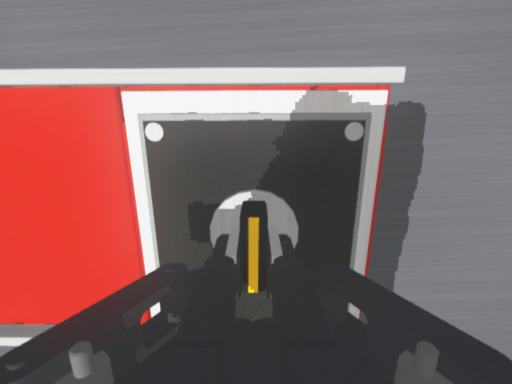

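View pics/s33.png

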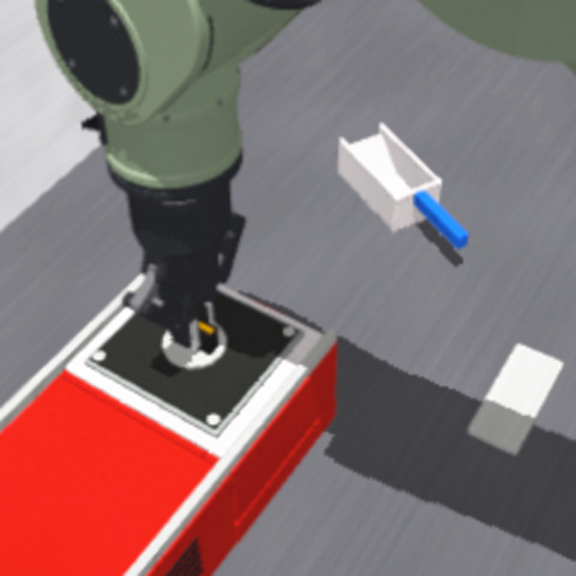

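```bash
python3 -c "
from bench import *
o=get_obs();print(o['time_s'],o['force'],o['eef_pos'],o['width']);print(hand_in())"
```

```text
28.525 [-10.40550292   6.73559699  26.43377651] [0.59363783 0.03859823 0.13481356] 0.01239882287447341
the job is handed in; nothing more can be done
None
```

The job is handed in after 28.5 s of the 64 s allowed, with the gripper still holding the fastener and pressing the panel down.

- **Pour:** I loosened the grip on the handle so the cup tipped nose-down over the tub. One ball bounced onto the far rim, so I picked it up with the gripper and dropped it in. The pictures then showed all six balls in the tub with the cover still open.
- **Cup:** It stands upright and empty on the bench near where it started. The handle slipped about 20 mm in the grip while I was setting it down, but the last picture shows the cup flat and clear of the arm.
- **Cover:** I slid it shut by the fastener until it hit the stop at about 21 N.
- **Fastener:** I turned it clockwise until the yellow slot lined up with both marks in the wrist picture, before pressing.
- **Press:** The last reading was about 26 N of vertical force, and the fastener had sunk about 7 mm of the 8 mm needed. The grip may also have slipped a little on the bar, so that is not an exact panel height. The limit is 2.5 mm short of home.

Once the panel was pressed down, the black seal surface covered it and the marks in the pictures. After that, I could only judge the alignment from the gripper's unchanged angle. I also felt about 10 N of sideways force from a small offset in my grip. I saw no contact with the oil bottle, hammer or offcut, but I did not measure their final positions.

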